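# Push a reference cassette home in a sprung rack

### The job

Stand the loose wedge-nosed cassette upright, tongue first, on the apron in front of the open rack and push it in between the low unit and the unit next to it on the spring-plate side, gently, so that the row is nudged apart and nothing topples. Keep pushing until its tongue is felt to meet the hidden seat behind the row, and press it there for a moment (about 15 newtons, never more than 25). Leave it upright and released, with all four units still seated upright in the row, and leave everything else on the bench alone.

Things in the scene. Friction and masses are not known exactly. Their poses are not given: they have to be found in the camera images.
- cassette: Loose aluminium box 26 thick (y), 90 high, 0.32-0.5 kg. Flat tail with white panel at x = -45 mm; full thickness to x = 17; wedge nose tapering in plan to 4 mm at x = 38, full height; then a tongue 4 thick, 38 high, at the bottom, to x = 70. Origin: on the underside, z up. Starts standing on the bench left of the rack, nose away from the robot within 0.6 rad.
- rack: Open rack fixed on the bench, yaw within 0.25. x: push direction; y: along the row, fixed wall to spring plate; origin on the bench. Floor plate top z = 10 mm, x -125 to 125, y -70 to 103. End walls x 5 to 125, top z 65, inner faces y = -60 and 95. Unit centres y = -47, -21, 5, 31; fronts at x = 4, backs on a back rail at x = 80, z 54 to 64, which the tongue passes under.
- apron (a point): Point on top of the rack's floor plate, at rack x = -55, y = 0, z = 10 mm, same axes as the rack: middle of the bare apron (rack x -125 to 4), open to the sides and above, on which the cassette is set down and slid in.
- plate (a point): Point on the row-side face of the sprung steel plate (8 mm thick, 55 high, rack x 10 to 80) at the +y end of the row, 40 mm above the bench; rack axes. It squeezes the row to the fixed wall with 2.4 N, 4.5 N once moved 26 mm; it can move 40 mm. Wedging in and sliding the cassette then takes about 1 to 15 N, most while the wedge enters.
- stop: The seat: a rigid bar, hidden under a cover behind the back rail, that stops the cassette's tongue. It is set at a different depth each time and its place cannot be read: its face is at rack x = 86 to 110 mm, so a seated cassette has its origin at rack x = 16 to 40 (tail 33 to 9 mm proud of the unit fronts); feel for it. This frame is just the rack's frame.
- low: The only low unit of the loose row: aluminium box 76 deep (x) x 26 thick (y) x 58 high mm, 0.25 kg. Origin: centre of underside; rack axes. First, second or third from the fixed wall, so a full-height unit always touches its +y side: the cassette goes into that seam, at its y = +13. Front upright edges are chamfered 8 wide x 10 deep, so each seam opens as a V 16 mm wide, 10 deep.
- unit_a: A full-height unit in the row: like the low unit (76 x 26 mm, chamfered front edges, same axes and origin) but 90 mm high; 0.25 kg.
- unit_b: A full-height unit in the row: like the low unit (76 x 26 mm, chamfered front edges, same axes and origin) but 90 mm high; 0.25 kg.
- unit_c: A full-height unit in the row: like the low unit (76 x 26 mm, chamfered front edges, same axes and origin) but 90 mm high; 0.25 kg. Always the one next to the spring plate.
- standard: Bystander: standard resistor, a steel can 72 mm wide, 116 mm high with three terminals on top. Origin: centre of underside.
- decade: Bystander: grey decade box 90 x 62 x 38 mm with two black knobs 12 mm high. Origin: centre of underside.
- blank: Bystander: flat aluminium blanking plate 76 x 90 x 12 mm lying on the bench. Origin: centre of underside.
- driver: Bystander: screwdriver 150 mm long lying on the bench.
- cup: Bystander: white cup 72 mm wide, 70 mm high. Origin: centre of underside.
- adapter: Bystander: black adapter block 30 x 52 x 16 mm with two brass posts 20 mm high. Origin: centre of underside.
Things that resemble listed ones, but are neither listed nor needed, are in the scene too. What is shaped like the unit_a but yellow is not meant. What is shaped like the cassette but blue is not meant.

How it is judged (in metres and radians):
On the way, in this order (a step that is already met when the one before it is completed fails the run):
1. the cassette's nose is between the low unit and its neighbour on the spring-plate side, the cassette upright on the rack floor (x of cassette in the frame of rack between -0.04 and 0.013 m and y of cassette in the frame of low between 0.012 and 0.034 m and z of cassette in the frame of rack below 0.016 m and angle between cassette's own z axis and vertical below 0.15 rad).
2. the cassette is pressed on the hidden seat with at least 9 N (contact force between cassette and stop above 9 N and y of cassette in the frame of low between 0.0235 and 0.0295 m), for 0.2 s.
At the end, for the whole second after the job is handed in: Cassette on the rack floor beside the low unit, spring-plate side (centres 23.5-29.5 mm apart), pushed in to the seat (origin at rack x 14 to 42 mm), upright within 0.06 rad, square within 0.08 rad, released, at rest; all four units home within 3 mm, upright within 0.06 and square within 0.08 rad (x of cassette in the frame of rack between 0.014 and 0.042 m and z of cassette in the frame of rack between 0.007 and 0.013 m and y of cassette in the frame of low between 0.0235 and 0.0295 m and angle between each of cassette, low, unit_a, unit_b, unit_c's own z axis and vertical below 0.06 rad and angle between the x axis of each of cassette, low, unit_a, unit_b, unit_c and the x axis of rack, either way round below 0.08 rad and x of low in the frame of rack between 0.039 and 0.045 m and x of unit_a in the frame of rack between 0.039 and 0.045 m and x of unit_b in the frame of rack between 0.039 and 0.045 m and x of unit_c in the frame of rack between 0.039 and 0.045 m and linear speed of cassette below 0.01 m/s and contact force between cassette and the arm below 0.05 N and contact force between cassette and the fingers below 0.05 N); the robot touches nothing.
It fails at once if the cassette is pressed on the seat with more than 25 N (contact force between cassette and stop above 25 N).
It fails at once if the cassette is forced against a unit with more than 30 N (contact force between cassette and low above 30 N or contact force between cassette and unit_a above 30 N or contact force between cassette and unit_b above 30 N or contact force between cassette and unit_c above 30 N).
It fails at once if a unit in the row topples (tilts more than 0.3 rad) (angle between any of low, unit_a, unit_b, unit_c's own z axis and vertical above 0.3 rad).
It fails at once if a bystander is moved more than 30 mm (distance of any of standard, decade, blank, driver, cup, adapter from where it was at the start of the episode above 0.03 m).
It also fails if it takes over 72 s, if anything falls off the work surface, if the arm or the gripper's body presses on something with over 40 N, if the wrist force passes 120 N, or if a joint passes its speed limit or range.

### The arm

A 7-joint arm with a two-finger parallel gripper is mounted at the origin on the work surface. World frame = base frame: x ahead of the robot, y to its left, z up, the work surface at z = 0. Lengths are in mm, angles in rad, forces in N, time in s.
With the tool pointing down it reaches from about 425 to 875 mm from the base axis. Payload 4.7 kg.
Tool frame: the origin (TCP) lies at the very end of the fingers, on their centre line; the grasp point (between the pads) lies 19 mm behind it; x points along the fingers, y is the direction in which the jaws open and shut, and the axes are right-handed (so a half turn about x gives the same grasp; the last joint's range is limited). The gripper opens to 85 mm and grips with 20 to 120 N. Pads are 22 mm wide; open, the fingers measure 114 mm over their backs; the gripper's body (76 mm by 85 mm) begins 54 mm behind the grasp point. The pads swing forward as they close: fully open they stand 13 mm farther back than shut.
Start: joints at [1.291, 0.321, -0.07, 1.45, 0.023, 1.371, -0.057], TCP at [188.214, -622.174, 231.349] pointing down, gripper open.
Joint ranges: [-2.86, 2.86], [-0.3, 2.09], [-1.38, 1.24], [0.06, 2.45], [-1.56, 4.7], [0.09, 2.05], [-2.69, 2.69]. Speed limits (rad/s): [2.57, 2.57, 3.14, 3.14, 3.14, 3.14, 3.14].

### API

Orientations are given as a unit quaternion [w, x, y, z].
In Python, from workcell import * gives the robot as it stands. The module is installed in compiled form; this text tells all that it offers.
- The arm moves only by the shell command python3 -m creep 'ROWS'. ROWS is JSON, a list of rows, each an object of numbers: "hand": the closure, from 0 (fully open) to 1 (shut); "dx", "dy", "dz": the shift along the tool's x, y, z each as a share of 0.3 m, from -1 to 1; "rx", "ry", "rz": the turn, a rotation vector about the tool's x, y, z each as a share of pi/4 rad, from -1 to 1. A call has 1 to 8 rows; each row is the pose to reach, as a shift and turn from the pose measured when the call began, along the tool's axes at that moment; what a row does not reach only later rows make up. A row lasts 1/12 s, in which the tool goes at most 41.7 mm and 7.16 degrees, less where a joint would pass 70% of its speed; a pose out of reach is approached as far as the arm can. A call with a number of a shift or a turn outside -1 to 1 is refused whole. A call with a gripper value outside its range is refused whole. The fingers move at their own pace and stop on an object; the grip force is fixed at half the most. Time passes only in rows, so rows that repeat a pose let the fingers close. It gives the time, the measured TCP pose, the force and the opening at its end, in the units of the state.
- observe(): the state, without advancing time (a new reading comes with each control period).
- read_camera(name): name is "scene" or "top" or "wrist"; returns a dict with "image" (384x512x3 uint8, red, green, blue), "depth" (384x512 float32, mm along the optical axis (not along the pixel's ray), 0 where there is no reading), "fx", "fy", "cx", "cy" (pixels), "world_from_camera" (4x4, takes a point from camera to world coordinates). Camera axes: x right, y down, z forward; pixel columns grow to the right and rows downward; lengths in mm; the calibration is good to about 2 mm. A picture is of the moment at which its call begins.
- hand_in(): hands the job in, once; it reports no verdict.
The state is a dict: "clock": time; "joint_positions": joint angles; "dq": joint speeds; "tau": joint torques, N m; "tool_pos": TCP position; "tool_rot": TCP orientation; "force": force on the tool from outside, world axes, zero at the start; "moment": the same for the moment, N m; "gripper_width": finger opening in mm.
Only numpy, scipy, OpenCV 4.12 (cv2) and the standard library are available. Lean on these libraries where they do the work, as an engineer would, in place of code of your own. Each camera call takes 0.05 s, during which the arm holds its last target.

## Working session

There is one attempt and no reset: what is moved stays moved. The work goes in short steps, Python scripts to look and compute and a shell command to move; the robot and the scene stay as the last step left them, time stands still between calls to the robot, and variables do not carry over. Pictures are saved under pics/ and viewed, and the job is handed in when it is done.

```bash
mkdir -p pics; ls; python3 - <<'E'
from workcell import *
import cv2
s=observe(); print(s)
for n in ["scene","top","wrist"]:
    c=read_camera(n); cv2.imwrite(f"pics/{n}0.png",c["image"][:,:,::-1]); print(n,c["fx"],c["cx"],c["cy"],c["world_from_camera"].round(3).tolist() if hasattr(c["world_from_camera"],'round') else c["world_from_camera"])
E
```

```text
pics
{'clock': 0.0, 'joint_positions': array([ 1.29108986,  0.3218159 , -0.07007062,  1.45170325,  0.02259848,
        1.37080147, -0.05691466]), 'dq': array([-6.93113275e-04, -7.55294280e-04,  6.72224709e-04,  6.41756081e-04,
       -1.34146428e-03, -1.47180932e-03, -7.20572171e-05]), 'tau': array([ 9.70071160e-04, -4.93572736e+01, -3.81838549e-01, -3.14331222e+01,
        1.29013503e-02,  1.13037377e-02,  2.80506754e-05]), 'tool_pos': array([ 188.02298108, -621.6345136 ,  230.21382629]), 'tool_rot': array([-0.10283136, -0.69935367, -0.10417664,  0.6996266 ]), 'force': array([ 1.12828983, -0.21514927,  0.07486864]), 'moment': array([ 0.02022904, -0.05038098,  0.03101732]), 'gripper_width': 85.03104967290335}
scene 407.6872530590739 259.75502312944286 190.99562772203785 [[0.057, 0.83, -0.554, 1149.041], [0.998, -0.05, 0.027, 25.47], [-0.005, -0.555, -0.832, 894.758], [0.0, 0.0, 0.0, 1.0]]
top 374.3471120275656 249.705145630572 186.02885185827023 [[0.109, -0.974, 0.201, 367.799], [-0.994, -0.107, 0.021, 58.984], [0.001, -0.202, -0.979, 1002.99], [0.0, 0.0, 0.0, 1.0]]
wrist 319.9443817041756 254.61351291438635 191.95784592536464 [[0.29, -0.915, -0.28, 260.303], [-0.957, -0.278, -0.083, -600.177], [-0.002, 0.292, -0.956, 372.453], [0.0, 0.0, 0.0, 1.0]]
```

View pics/scene0.png

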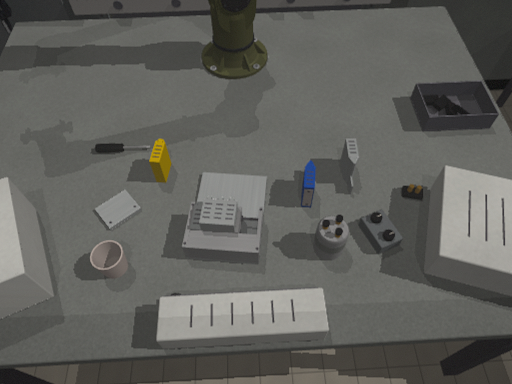

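View pics/top0.png

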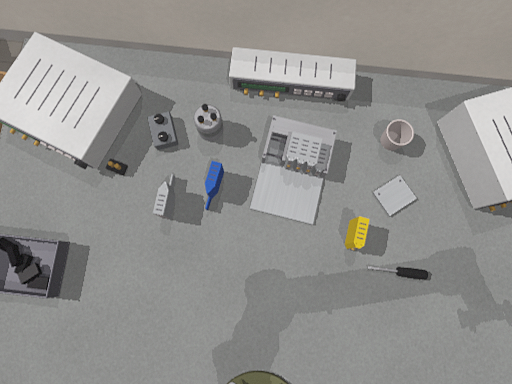

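The top view shows the aluminium cassette at about (163,197). The blue look-alike at (213,183) isn't the one meant. The rack is at about (293,170), with its apron towards the robot, and the yellow look-alike is at (358,233). I'll check an enlarged crop and measure.

```bash
cat > h.py <<'E'
from workcell import *
import cv2, numpy as np
def cloud(c):
    d=c["depth"].astype(float); v,u=np.indices(d.shape)
    P=np.stack([(u-c["cx"])*d/c["fx"],(v-c["cy"])*d/c["fy"],d],-1)
    T=np.array(c["world_from_camera"]); W=P@T[:3,:3].T+T[:3,3]
    W[d==0]=np.nan; return W
E
python3 - <<'E'
from h import *
c=read_camera("top"); W=cloud(c); im=c["image"][:,:,::-1]
np.save("W0.npy",W); cv2.imwrite("pics/top_full.png",im)
a=cv2.resize(im[105:230,140:240],None,fx=4,fy=4,interpolation=cv2.INTER_CUBIC)
b=cv2.resize(im[105:230,245:345],None,fx=4,fy=4,interpolation=cv2.INTER_CUBIC)
cv2.imwrite("pics/crop.png",np.hstack([a,b]))
def pr(u,v):print((u,v),W[v,u].round(0))
for p in [(163,197),(160,210),(290,195),(260,200),(310,150),(290,160),(213,175),(208,120)]:pr(*p)
# height map of rack area
for v in range(110,225,6): print(v,[int(W[v,u,2]) if W[v,u,2]==W[v,u,2] else -99 for u in range(250,345,5)])
E
```

```text
(163, 197) [504. 290.  87.]
(160, 210) [471. 291.  91.]
(290, 195) [558. -30.  11.]
(260, 200) [536.  49.  10.]
(310, 150) [661. -62. 102.]
(290, 160) [630. -15. 100.]
(213, 175) [573. 173.  88.]
(208, 120) [715. 204.  93.]
110 [0, 1, -3, 1, -1, 0, 0, -3, 2, 0, 1, 0, 0, -2, -1, 1, -2, -1, 1]
116 [0, -1, -1, 1, 0, 68, 1, 0, 2, 1, 0, -2, 1, 1, 0, 2, -1, 0, -1]
122 [-1, -3, 0, 0, 0, 64, 62, 62, 62, 62, 62, -1, 2, -5, 0, -3, -4, 0, 0]
128 [-4, 0, 1, -5, 64, 64, 64, 62, 61, 59, 62, 64, 62, 65, 61, -1, -2, -1, -2]
134 [-2, 0, -1, -2, 62, 29, 58, 63, 63, 99, 98, 64, 62, 60, 61, 62, 61, 65, 0]
140 [-4, 0, 0, 0, 8, 42, 38, 42, 98, 99, 98, 99, 99, 100, 98, 63, 63, 0, 0]
146 [0, -1, -1, 62, 13, 7, 9, 67, 101, 98, 99, 99, 95, 97, 100, 65, 62, 1, 0]
152 [0, -1, -2, 62, 8, 10, 9, 65, 97, 99, 101, 98, 97, 97, 67, 65, 67, -1, 2]
158 [0, -4, 0, 29, 8, 8, 42, 77, 99, 99, 100, 99, 101, 98, 67, 68, 63, -2, -2]
164 [-1, 0, 0, 10, 8, 10, 28, 44, 71, 59, 91, 76, 97, 99, 65, 65, 0, -2, -1]
170 [1, 0, 7, 8, 9, 10, 10, 8, 10, 26, 19, 46, 55, 56, 69, 67, -1, -2, 1]
176 [-2, 0, 9, 10, 10, 10, 7, 11, 5, 11, 10, 11, 11, 24, 23, 0, -2, -1, -3]
182 [-3, 1, 11, 8, 9, 10, 10, 7, 7, 10, 11, 9, 10, 9, 8, 0, 0, 0, -2]
188 [0, 5, 7, 11, 8, 10, 6, 11, 8, 9, 6, 8, 6, 11, 6, -3, 0, -1, 0]
194 [0, 10, 8, 11, 10, 8, 10, 9, 10, 8, 5, 6, 8, 9, 0, 0, 0, -1, -4]
200 [1, 7, 9, 6, 8, 14, 8, 7, 11, 6, 9, 10, 10, 8, 1, -1, -3, 1, 0]
206 [10, 10, 9, 8, 8, 7, 9, 9, 11, 11, 9, 6, 7, 9, 0, 0, 1, -1, -2]
212 [-1, 0, -1, 7, 9, 10, 9, 9, 9, 9, 9, 9, 7, 11, 0, 0, -4, 0, 0]
218 [-1, -1, -1, -4, -2, 0, 0, 0, 6, 8, 7, 9, 8, -2, -3, 1, -3, -1, -3]
224 [0, -3, 1, -1, -4, -1, -5, 1, 0, 0, 0, -3, 5, 0, -1, -1, 0, 0, -1]
```

View pics/crop.png

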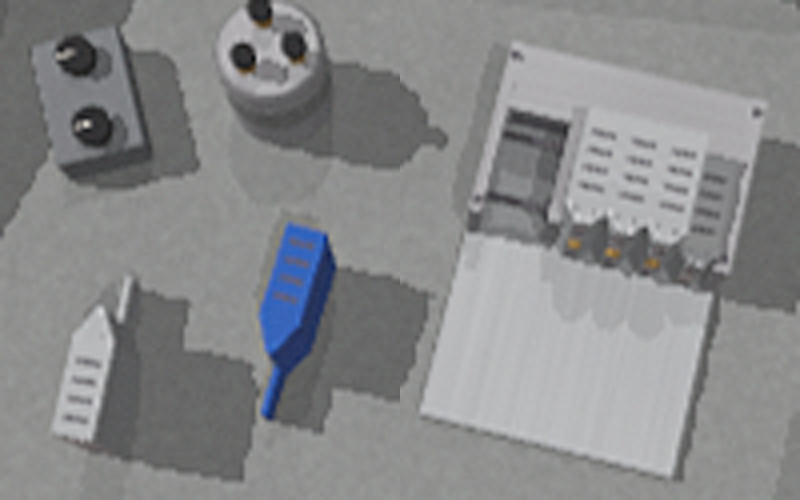

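The left aluminium piece (top px 163,197) is the cassette. It has a white panel at the tail and its tongue points away from the robot; the blue one next to it is the decoy. In the rack, the low unit is the rightmost, at top px (320,153), against the fixed wall. So it is the first unit and the seam is at rack y ≈ -34. Next I'll measure poses.

```bash
python3 - <<'E'
from h import *
W=np.load("W0.npy")
def sel(lo,hi,box,zr):
    m=np.zeros(W.shape[:2],bool); u0,u1,v0,v1=box; m[v0:v1,u0:u1]=1
    m&=(W[...,2]>zr[0])&(W[...,2]<zr[1]); return m
def rect(name,box,zr):
    m=sel(0,0,box,zr).astype(np.uint8)
    n,l,st,_=cv2.connectedComponentsWithStats(m,connectivity=4); k=1+st[1:,4].argmax(); m=l==k
    P=W[m][:,:2].astype(np.float32); r=cv2.minAreaRect(P); print(name,m.sum(),'c',np.round(r[0],1),'size',np.round(r[1],1),'ang',round(np.radians(r[2]),3), 'z',np.median(W[m][:,2]).round(1))
    print('   corners',cv2.boxPoints(r).round(0).tolist()); return m
rect('units',(270,335,125,180),(92,106))
rect('cass',(140,185,170,222),(82,98))
rect('low',(270,335,130,180),(66,76))
rect('apron',(245,340,174,230),(4,16))
rect('tongue',(160,185,165,195),(28,50))
m=sel(0,0,(140,185,170,222),(82,98))
P=W[m][:,:2]; c=P.mean(0); u,s,v=np.linalg.svd(P-c); print(c,v[0],np.arctan2(v[0][1],v[0][0]))
print(W[140,215:345:1,2].round(0)[30:100].tolist())
E
```

```text
units 886 c [661.9 -45.7] size [77.6 78.2] ang 1.424 z 99.2
   corners [[618.0, -78.0], [695.0, -90.0], [706.0, -13.0], [629.0, -2.0]]
cass 336 c [501.3 293.9] size [26.8 82.7] ang 1.505 z 88.7
   corners [[459.0, 283.0], [542.0, 278.0], [543.0, 305.0], [461.0, 310.0]]
low 202 c [654.6 -96.8] size [33.  75.1] ang 1.523 z 67.9
   corners [[616.0, -111.0], [691.0, -115.0], [693.0, -82.0], [618.0, -78.0]]
apron 2809 c [566.1 -20.5] size [173.3 137.5] ang 1.429 z 9.1
   corners [[486.0, -97.0], [622.0, -116.0], [646.0, 56.0], [510.0, 75.0]]
tongue 36 c [549.2 288.4] size [47.7  8.1] ang 0.121 z 35.5
   corners [[525.0, 290.0], [526.0, 281.0], [573.0, 287.0], [572.0, 295.0]]
[496.97760033 293.2154754 ] [-0.99835158  0.05739437] 3.0841667266093573
[-1.0, 1.0, -3.0, -1.0, -2.0, -4.0, 0.0, -0.0, 2.0, -3.0, -0.0, 0.0, -3.0, -2.0, -1.0, -1.0, -3.0, 0.0, 1.0, -1.0, 1.0, -4.0, 62.0, 66.0, 65.0, 9.0, 8.0, 10.0, 38.0, 36.0, 42.0, 37.0, 39.0, 38.0, 41.0, 39.0, 39.0, 11.0, 12.0, 9.0, 43.0, 42.0, 69.0, 66.0, 65.0, 98.0, 100.0, 98.0, 98.0, 99.0, 99.0, 99.0, 98.0, 101.0, 98.0, 99.0, 98.0, 99.0, 100.0, 102.0, 99.0, 98.0, 99.0, 98.0, 101.0, 99.0, 99.0, 100.0, 101.0, 98.0]
```

```bash
cat >> h.py <<'E'
from scipy.spatial.transform import Rotation as Ro
def pose():
    s=observe(); q=s["tool_rot"]; return np.array(s["tool_pos"]),Ro.from_quat([q[1],q[2],q[3],q[0]]),s
def rel(target,yaw=None,flip=False):
    """world TCP target, yaw=direction of tool z (or -z) horizontally s.t. tool y is across; prints shares"""
    p,R,s=pose(); M=R.as_matrix()
    d=M.T@(np.array(target)-p)/300
    out=np.round(d,4)
    if yaw is None: rv=np.zeros(3)
    else:
        best=None
        for sg in (1,-1):
            x=np.array([0,0,-1.]); y=sg*np.array([-np.sin(yaw),np.cos(yaw),0]); z=np.cross(x,y)
            T=np.stack([x,y,z],1); v=Ro.from_matrix(M.T@T).as_rotvec()
            if best is None or np.linalg.norm(v)<np.linalg.norm(best): best=v
        rv=best/(np.pi/4)
    print('d',out,'r',np.round(rv,3),'p',p.round(1))
RO=np.array([619.6,-44.6]);RY=-0.144
def rk(x,y,RO=RO,RY=RY):
    return RO+x*np.array([np.cos(RY),np.sin(RY)])+y*np.array([-np.sin(RY),np.cos(RY)])
def inv(p,RO=RO,RY=RY):
    d=np.array(p)[:2]-RO; return np.array([d@[np.cos(RY),np.sin(RY)],d@[-np.sin(RY),np.cos(RY)]])
E
python3 - <<'E'
from h import *
p,R,s=pose(); print(R.as_matrix().round(3))
rel([450,-450,230],-0.065); rel([440,-380,230],-0.065)
E
```

```text
[[-0.     0.29  -0.957]
 [ 0.001 -0.957 -0.29 ]
 [-1.    -0.001  0.   ]]
d [ 0.0023 -0.2955 -1.0016] r [0.457 0.    0.002] p [ 188.1 -621.9  230.6]
d [ 0.0026 -0.5285 -1.0372] r [0.457 0.    0.002] p [ 188.1 -621.9  230.6]
```

```bash
python3 -m creep '[{"hand":0,"dy":-0.04,"dz":-0.13,"rx":0.15},{"hand":0,"dy":-0.08,"dz":-0.26,"rx":0.3},{"hand":0,"dy":-0.12,"dz":-0.39,"rx":0.457},{"hand":0,"dy":-0.16,"dz":-0.52,"rx":0.457},{"hand":0,"dy":-0.2,"dz":-0.65,"rx":0.457},{"hand":0,"dy":-0.24,"dz":-0.78,"rx":0.457},{"hand":0,"dy":-0.28,"dz":-0.9,"rx":0.457},{"hand":0,"dy":-0.34,"dz":-1.0,"rx":0.457}]'; python3 - <<'E'
from h import *
rel([570,-150,230],-0.065); rel([540,140,230],-0.065)
E
```

```text
d [ 0.0032 -1.1368 -1.674 ] r [0.457 0.    0.002] p [ 188.1 -621.9  230.6]
d [ 0.0044 -2.0911 -1.8582] r [0.457 0.    0.002] p [ 188.1 -621.9  230.6]validation failed for argument at $[0]...
```

```bash
python3 -m creep '[{"hand":0,"dx":0,"dy":-0.04,"dz":-0.13,"rx":0.15,"ry":0,"rz":0},{"hand":0,"dx":0,"dy":-0.08,"dz":-0.26,"rx":0.3,"ry":0,"rz":0},{"hand":0,"dx":0,"dy":-0.12,"dz":-0.39,"rx":0.45,"ry":0,"rz":0},{"hand":0,"dx":0,"dy":-0.16,"dz":-0.52,"rx":0.45,"ry":0,"rz":0},{"hand":0,"dx":0,"dy":-0.2,"dz":-0.65,"rx":0.45,"ry":0,"rz":0},{"hand":0,"dx":0,"dy":-0.24,"dz":-0.78,"rx":0.45,"ry":0,"rz":0},{"hand":0,"dx":0,"dy":-0.28,"dz":-0.9,"rx":0.45,"ry":0,"rz":0},{"hand":0,"dx":0,"dy":-0.34,"dz":-1.0,"rx":0.45,"ry":0,"rz":0}]'; python3 - <<'E'
from h import *
rel([570,-150,230],-0.065); rel([540,140,230],-0.065)
E
```

```text
clock: 0.87
tool_pos: [448.2, -435.7, 230.4]
tool_rot: [-0.021, 0.707, -0.02, -0.707]
force: [-0.8, 0.7, -0.1]
gripper_width: 85.6
d [ 0.0028 -0.9743 -0.3499] r [ 0.009 -0.     0.002] p [ 448.2 -435.7  230.4]
d [ 0.0041 -1.9335 -0.1939] r [ 0.009 -0.     0.002] p [ 448.2 -435.7  230.4]
```

```bash
python3 -m creep '[{"hand":0,"dx":0,"dy":-0.13,"dz":-0.04,"rx":0,"ry":0,"rz":0},{"hand":0,"dx":0,"dy":-0.26,"dz":-0.08,"rx":0,"ry":0,"rz":0},{"hand":0,"dx":0,"dy":-0.39,"dz":-0.12,"rx":0,"ry":0,"rz":0},{"hand":0,"dx":0,"dy":-0.52,"dz":-0.16,"rx":0,"ry":0,"rz":0},{"hand":0,"dx":0,"dy":-0.65,"dz":-0.2,"rx":0,"ry":0,"rz":0},{"hand":0,"dx":0,"dy":-0.78,"dz":-0.25,"rx":0,"ry":0,"rz":0},{"hand":0,"dx":0,"dy":-0.9,"dz":-0.3,"rx":0,"ry":0,"rz":0},{"hand":0,"dx":0,"dy":-1.0,"dz":-0.35,"rx":0,"ry":0,"rz":0}]' >/dev/null; python3 -m creep '[{"hand":0,"dx":0,"dy":-0.1,"dz":0.0,"rx":0,"ry":0,"rz":0},{"hand":0,"dx":0,"dy":-0.2,"dz":0.0,"rx":0,"ry":0,"rz":0},{"hand":0,"dx":0,"dy":-0.2,"dz":0.0,"rx":0,"ry":0,"rz":0}]'; python3 - <<'E'
from h import *
c=read_camera("wrist"); W=cloud(c); np.save("Ww.npy",W); cv2.imwrite("pics/w1.png",c["image"][:,:,::-1])
import pickle; pickle.dump(c,open("w1.pkl","wb"))
rel([540,140,230],-0.065);rel([474,295.7,180],-0.065)
E
```

```text
clock: 1.78
tool_pos: [574.9, -69.5, 231.4]
tool_rot: [-0.018, 0.707, -0.013, -0.707]
force: [-0.6, 0.7, 0.1]
gripper_width: 85.5
d [ 0.0069 -0.706   0.1498] r [ 0.021 -0.001  0.005] p [574.7 -73.7 231.3]
d [ 0.1752 -1.2132  0.3947] r [ 0.021 -0.001  0.005] p [574.7 -73.7 231.3]
```

View pics/w1.png

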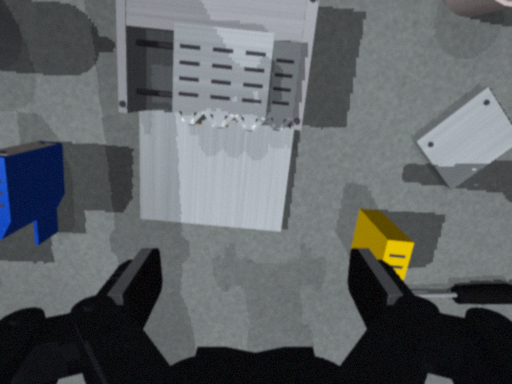

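The wrist view shows the rack at (120-315, 0-230). The full units are at (175-273, 30-115), the low unit is on the right at (285,80), and the seam V is near (270,122).

```bash
python3 - <<'E'
from h import *
W=np.load("Ww.npy")
def rect(name,box,zr):
    m=np.zeros(W.shape[:2],np.uint8); u0,u1,v0,v1=box; m[v0:v1,u0:u1]=1
    m&=((W[...,2]>zr[0])&(W[...,2]<zr[1])).astype(np.uint8)
    n,l,st,_=cv2.connectedComponentsWithStats(m,connectivity=4); k=1+st[1:,4].argmax(); m=l==k
    r=cv2.minAreaRect(W[m][:,:2].astype(np.float32)); print(name,'c',np.round(r[0],1),'size',np.round(r[1],1),'ang',round(np.radians(r[2]),3),'z',np.median(W[m][:,2]).round(1),'rack',inv(r[0]).round(1), [inv(q).round(0).tolist() for q in cv2.boxPoints(r)])
rect('units',(165,285,10,130),(93,106))
rect('low',(262,305,30,140),(62,76))
rect('floor',(120,310,112,240),(4,16))
E
```

```text
units c [663.6 -44.7] size [78.3 76.3] ang 1.433 z 99.5 rack [43.5  6.2] [[6.0, -33.0], [82.0, -33.0], [81.0, 46.0], [5.0, 45.0]]
low c [660.4 -98.8] size [37.  87.4] ang 1.571 z 67.0 rack [ 48.1 -47.8] [[8.0, -72.0], [94.0, -60.0], [89.0, -23.0], [2.0, -36.0]]
floor c [565.4 -19. ] size [173.4 132.8] ang 1.43 z 9.3 rack [-57.3  17.6] [[-123.0, -69.0], [9.0, -69.0], [9.0, 105.0], [-124.0, 104.0]]
```

```bash
python3 -m creep '[{"hand":0,"dx":0,"dy":-0.13,"dz":0.03,"rx":0,"ry":0,"rz":0},{"hand":0,"dx":0,"dy":-0.26,"dz":0.06,"rx":0,"ry":0,"rz":0},{"hand":0,"dx":0,"dy":-0.39,"dz":0.09,"rx":0,"ry":0,"rz":0},{"hand":0,"dx":0,"dy":-0.52,"dz":0.14,"rx":0,"ry":0,"rz":0},{"hand":0,"dx":0,"dy":-0.65,"dz":0.2,"rx":0,"ry":0,"rz":0},{"hand":0,"dx":0,"dy":-0.78,"dz":0.26,"rx":0.02,"ry":0,"rz":0},{"hand":0,"dx":0,"dy":-0.9,"dz":0.31,"rx":0.02,"ry":0,"rz":0},{"hand":0,"dx":0,"dy":-1.0,"dz":0.35,"rx":0.02,"ry":0,"rz":0}]' >/dev/null; python3 -m creep '[{"hand":0,"dx":0,"dy":-0.1,"dz":0.03,"rx":0,"ry":0,"rz":0},{"hand":0,"dx":0,"dy":-0.19,"dz":0.04,"rx":0,"ry":0,"rz":0},{"hand":0,"dx":0,"dy":-0.19,"dz":0.04,"rx":0,"ry":0,"rz":0},{"hand":0,"dx":0,"dy":-0.19,"dz":0.04,"rx":0,"ry":0,"rz":0}]'; python3 - <<'E'
from h import *
c=read_camera("wrist"); W=cloud(c); np.save("Ww2.npy",W); cv2.imwrite("pics/w2.png",c["image"][:,:,::-1])
rel([474,295.7,180],-0.065)
E
```

```text
clock: 2.83
tool_pos: [474.5, 291.2, 232.6]
tool_rot: [-0.023, 0.707, -0.02, -0.706]
force: [0.3, -0.8, -0.4]
gripper_width: 85.2
d [ 0.175  -0.02    0.0055] r [ 0.001 -0.001  0.004] p [475.2 289.5 232.5]
```

View pics/w2.png

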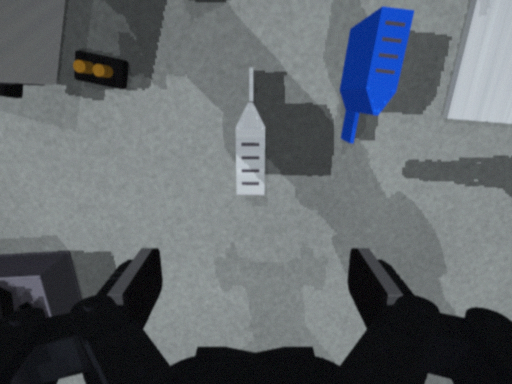

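The cassette is centred in the wrist view. Its tail edge is at (250,194), nose at (250,103) and tongue tip at (251,68), and it lines up with the image columns. I'll measure it now.

```bash
sed -i 's/^RO=.*/RO=np.array([620.4,-43.9]);RY=-0.141/' h.py; python3 - <<'E'
from h import *
W=np.load("Ww2.npy")
m=np.zeros(W.shape[:2],np.uint8); m[90:210,225:275]=1
m&=((W[...,2]>83)&(W[...,2]<97)).astype(np.uint8)
n,l,st,_=cv2.connectedComponentsWithStats(m,connectivity=4); k=1+st[1:,4].argmax(); m=l==k
P=W[m]; r=cv2.minAreaRect(P[:,:2].astype(np.float32)); print(r,np.radians(r[2]),np.median(P[:,2]))
# centreline per row
rows=[v for v in range(100,200) if m[v].sum()>5]
C=np.array([[W[v][m[v]][:,0].mean(),(W[v][m[v]][:,1].max()+W[v][m[v]][:,1].min())/2] for v in rows])
k=np.polyfit(C[:,0],C[:,1],1); print('yaw',np.arctan(k[0]),'y@474',np.polyval(k,474),'x range',C[:,0].min(),C[:,0].max())
t=np.zeros_like(m); t[60:105,240:262]=1; t&=(W[...,2]>20)&(W[...,2]<50); Q=W[t]; 
kk=np.polyfit(Q[:,0],Q[:,1],1); print('tongue',Q[:,0].min(),Q[:,0].max(),Q.mean(0),np.arctan(kk[0]),'bodyline there',np.polyval(k,Q[:,0].mean()))
E
```

```text
((502.64691162109375, 294.4023742675781), (25.986061096191406, 82.36796569824219), 86.15109252929688) 1.50362021882652 89.39233943080512
yaw -0.06763110981820439 y@474 296.4439191958292 x range 462.065074823496 542.9325832315748
tongue 541.3718747420804 575.8431989893554 [560.12190381 291.05310132  37.48088011] -0.05559388772498983 bodyline there 290.61050259652336
```

```bash
python3 - <<'E'
from h import *
rel([475.2,296.3,100],-0.067)
E
```

```text
d [ 0.4417 -0.0215  0.0019] r [ 0.004 -0.001  0.004] p [475.2 289.5 232.5]
```

```bash
python3 -m creep '[{"hand":0,"dx":0.1,"dy":-0.02,"dz":0.002,"rx":0,"ry":0,"rz":0.004},{"hand":0,"dx":0.2,"dy":-0.021,"dz":0.002,"rx":0,"ry":0,"rz":0.004},{"hand":0,"dx":0.3,"dy":-0.021,"dz":0.002,"rx":0,"ry":0,"rz":0.004},{"hand":0,"dx":0.38,"dy":-0.021,"dz":0.002,"rx":0,"ry":0,"rz":0.004},{"hand":0,"dx":0.42,"dy":-0.021,"dz":0.002,"rx":0,"ry":0,"rz":0.004},{"hand":0,"dx":0.42,"dy":-0.021,"dz":0.002,"rx":0,"ry":0,"rz":0.004}]'; python3 - <<'E'
from h import *
rel([475.2,296.3,35],-0.067)
c=read_camera("wrist");cv2.imwrite("pics/w3.png",c["image"][:,:,::-1])
E
```

```text
clock: 3.38
tool_pos: [474.4, 292.7, 103.5]
tool_rot: [0.022, -0.705, 0.025, 0.708]
force: [-0.4, -0.1, 0.3]
gripper_width: 85.5
d [ 0.2282 -0.013  -0.0026] r [-0.     0.004 -0.005] p [474.4 292.7 103.5]
```

View pics/w3.png

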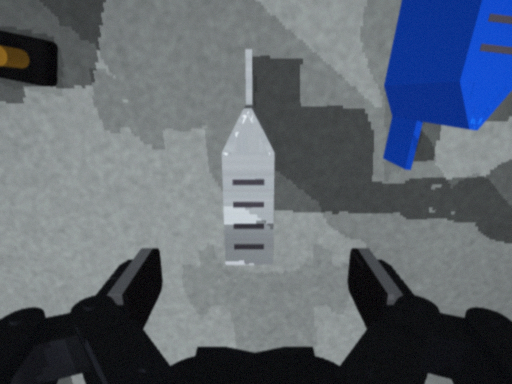

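The cassette is at column 249 and the jaws are centred at about 255, which agrees with the 3.6 mm still to go. I'll descend and grip.

```bash
python3 -m creep '[{"hand":0,"dx":0.06,"dy":-0.013,"dz":-0.002,"rx":0,"ry":0.004,"rz":-0.005},{"hand":0,"dx":0.12,"dy":-0.013,"dz":-0.002,"rx":0,"ry":0.004,"rz":-0.005},{"hand":0,"dx":0.18,"dy":-0.013,"dz":-0.002,"rx":0,"ry":0.004,"rz":-0.005},{"hand":0,"dx":0.228,"dy":-0.013,"dz":-0.002,"rx":0,"ry":0.004,"rz":-0.005},{"hand":0,"dx":0.228,"dy":-0.013,"dz":-0.002,"rx":0,"ry":0.004,"rz":-0.005},{"hand":0,"dx":0.228,"dy":-0.013,"dz":-0.002,"rx":0,"ry":0.004,"rz":-0.005},{"hand":0,"dx":0.228,"dy":-0.013,"dz":-0.002,"rx":0,"ry":0.004,"rz":-0.005}]'; python3 - <<'E'
from h import *
rel([475.2,296.3,35],-0.067)
E
```

```text
clock: 4.02
tool_pos: [477.8, 298.4, 39.3]
tool_rot: [-0.025, 0.709, -0.023, -0.705]
force: [-0.0, 0.4, 1.2]
gripper_width: 85.5
d [0.0143 0.0075 0.0082] r [-0.    -0.007  0.004] p [477.8 298.4  39.3]
```

```bash
python3 -m creep '[{"hand":1,"dx":0.01,"dy":0.005,"dz":0.005,"rx":0,"ry":0,"rz":0},{"hand":1,"dx":0.01,"dy":0.005,"dz":0.005,"rx":0,"ry":0,"rz":0},{"hand":1,"dx":0.01,"dy":0.005,"dz":0.005,"rx":0,"ry":0,"rz":0},{"hand":1,"dx":0.01,"dy":0.005,"dz":0.005,"rx":0,"ry":0,"rz":0},{"hand":1,"dx":0.01,"dy":0.005,"dz":0.005,"rx":0,"ry":0,"rz":0},{"hand":1,"dx":0.01,"dy":0.005,"dz":0.005,"rx":0,"ry":0,"rz":0},{"hand":1,"dx":0.01,"dy":0.005,"dz":0.005,"rx":0,"ry":0,"rz":0},{"hand":1,"dx":0.01,"dy":0.005,"dz":0.005,"rx":0,"ry":0,"rz":0}]';  python3 - <<'E'
from h import *
for i in range(3):
  p,R,s=pose();print(p,s['force'],s['gripper_width'])
E
```

```text
clock: 4.68
tool_pos: [476.4, 297.0, 36.7]
tool_rot: [-0.025, 0.709, -0.023, -0.705]
force: [-0.5, -1.1, 3.8]
gripper_width: 25.2
[476.44983616 297.0211429   36.67882502] [-0.45710758 -1.11971632  3.76979419] 25.233899136518517
[476.44983616 297.0211429   36.67882502] [-0.45710758 -1.11971632  3.76979419] 25.233899136518517
[476.44983616 297.0211429   36.67882502] [-0.45710758 -1.11971632  3.76979419] 25.233899136518517
```

Gripped: the width reads 25 mm. I'll lift and check.

```bash
python3 -m creep '[{"hand":1,"dx":-0.06,"dy":0,"dz":0,"rx":0,"ry":0,"rz":0},{"hand":1,"dx":-0.13,"dy":0,"dz":0,"rx":0,"ry":0,"rz":0},{"hand":1,"dx":-0.22,"dy":0,"dz":0,"rx":0,"ry":0,"rz":0},{"hand":1,"dx":-0.32,"dy":0,"dz":0,"rx":0,"ry":0,"rz":0},{"hand":1,"dx":-0.4,"dy":0,"dz":0,"rx":0,"ry":0,"rz":0},{"hand":1,"dx":-0.45,"dy":0,"dz":0,"rx":0,"ry":0,"rz":0},{"hand":1,"dx":-0.45,"dy":0,"dz":0,"rx":0,"ry":0,"rz":0}]';  python3 - <<'E'
from h import *
c=read_camera("wrist");cv2.imwrite("pics/w4.png",c["image"][:,:,::-1])
print(rk(-102,-31))
rel([*rk(-102,-31),170],RY)
E
```

```text
clock: 5.27
tool_pos: [476.9, 297.7, 174.3]
tool_rot: [-0.026, 0.71, -0.022, -0.703]
force: [-0.1, 0.1, -4.2]
gripper_width: 25.1
[515.0557212  -60.25796211]
d [ 0.0037  1.1793 -0.2099] r [ 0.094 -0.009  0.006] p [475.9 297.  172.1]
```

View pics/w4.png

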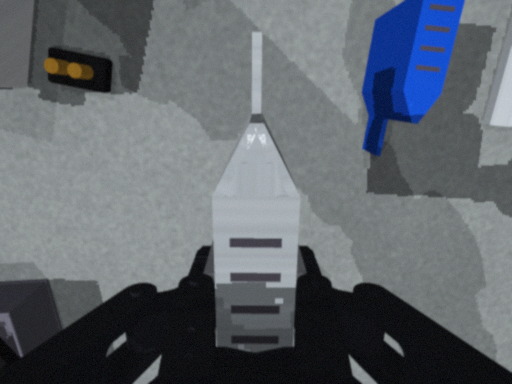

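The cassette is held square in the jaws, with its axis along column 256 and the tongue tip at (257,33). Its weight reads about 4.2 N. I'll carry it to the apron.

```bash
python3 -m creep '[{"hand":1,"dx":0,"dy":0.08,"dz":-0.01,"rx":0.02,"ry":0,"rz":0},{"hand":1,"dx":0,"dy":0.2,"dz":-0.03,"rx":0.05,"ry":0,"rz":0},{"hand":1,"dx":0,"dy":0.33,"dz":-0.06,"rx":0.094,"ry":-0.009,"rz":0.006},{"hand":1,"dx":0,"dy":0.46,"dz":-0.08,"rx":0.094,"ry":-0.009,"rz":0.006},{"hand":1,"dx":0,"dy":0.59,"dz":-0.1,"rx":0.094,"ry":-0.009,"rz":0.006},{"hand":1,"dx":0,"dy":0.72,"dz":-0.13,"rx":0.094,"ry":-0.009,"rz":0.006},{"hand":1,"dx":0,"dy":0.85,"dz":-0.15,"rx":0.094,"ry":-0.009,"rz":0.006},{"hand":1,"dx":0,"dy":0.97,"dz":-0.17,"rx":0.094,"ry":-0.009,"rz":0.006}]';  python3 - <<'E'
from h import *
rel([*rk(-102,-31),130],RY)
E
```

```text
clock: 5.98
tool_pos: [505.4, 0.3, 168.6]
tool_rot: [0.05, -0.704, 0.051, 0.707]
force: [0.8, -0.1, -4.1]
gripper_width: 25.4
d [ 0.1285  0.1952 -0.0609] r [-0.001  0.005 -0.002] p [5.054e+02 3.000e-01 1.686e+02]
```

```bash
python3 -m creep '[{"hand":1,"dx":0,"dy":0.1,"dz":-0.03,"rx":0,"ry":0,"rz":0},{"hand":1,"dx":0.03,"dy":0.17,"dz":-0.05,"rx":0,"ry":0.005,"rz":0},{"hand":1,"dx":0.08,"dy":0.195,"dz":-0.06,"rx":0,"ry":0.005,"rz":0},{"hand":1,"dx":0.12,"dy":0.195,"dz":-0.06,"rx":0,"ry":0.005,"rz":0},{"hand":1,"dx":0.128,"dy":0.195,"dz":-0.06,"rx":0,"ry":0.005,"rz":0},{"hand":1,"dx":0.128,"dy":0.195,"dz":-0.06,"rx":0,"ry":0.005,"rz":0},{"hand":1,"dx":0.128,"dy":0.195,"dz":-0.06,"rx":0,"ry":0.005,"rz":0}]';  python3 - <<'E'
from h import *
c=read_camera("wrist");cv2.imwrite("pics/w5.png",c["image"][:,:,::-1]); np.save("Ww5.npy",cloud(c))
c=read_camera("top");cv2.imwrite("pics/t5.png",cv2.resize(c["image"][110:235,240:350,::-1],None,fx=5,fy=4.6)); np.save("Wt5.npy",cloud(c))
rel([*rk(-102,-31),60],RY); print(inv(pose()[0]))
E
```

```text
clock: 6.57
tool_pos: [514.4, -58.2, 129.6]
tool_rot: [0.049, -0.705, 0.049, 0.706]
force: [1.0, 0.2, -3.3]
gripper_width: 25.6
d [2.357e-01 4.800e-03 2.000e-04] r [ 0.002 -0.001 -0.001] p [515.3 -58.8 130.7]
[-101.98715676  -29.4914841 ]
```

View pics/w5.png

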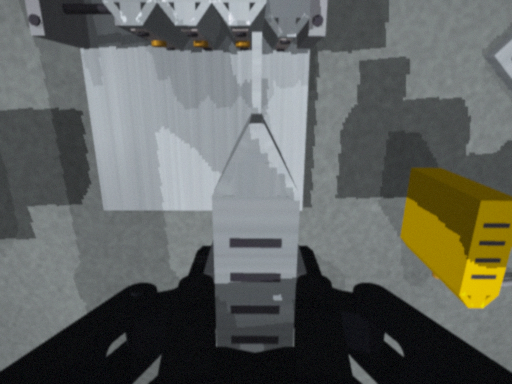

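View pics/t5.png

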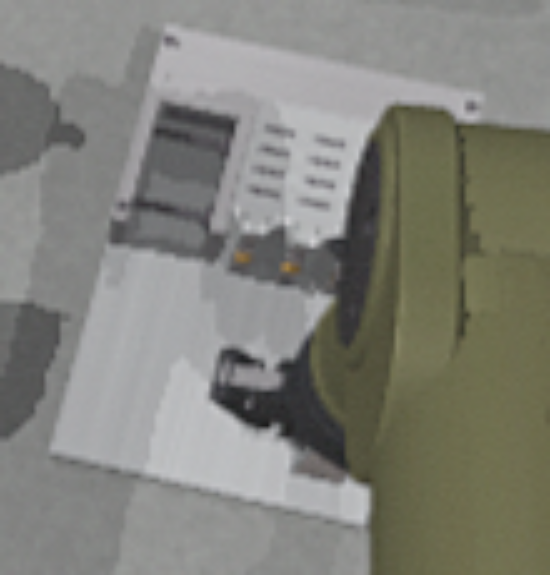

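The wrist view shows the tongue tip at (257,35), heading for the seam V between the rightmost full unit (240,15) and the low unit (288,20). I'll lower until it's just above the floor and look again.

```bash
python3 -m creep '[{"hand":1,"dx":0.06,"dy":0.005,"dz":0,"rx":0,"ry":0,"rz":0},{"hand":1,"dx":0.13,"dy":0.005,"dz":0,"rx":0,"ry":0,"rz":0},{"hand":1,"dx":0.19,"dy":0.005,"dz":0,"rx":0,"ry":0,"rz":0},{"hand":1,"dx":0.235,"dy":0.005,"dz":0,"rx":0,"ry":0,"rz":0},{"hand":1,"dx":0.25,"dy":0.005,"dz":0,"rx":0,"ry":0,"rz":0},{"hand":1,"dx":0.25,"dy":0.005,"dz":0,"rx":0,"ry":0,"rz":0},{"hand":1,"dx":0.25,"dy":0.005,"dz":0,"rx":0,"ry":0,"rz":0}]';  python3 - <<'E'
from h import *
c=read_camera("wrist");cv2.imwrite("pics/w6.png",cv2.resize(c["image"][0:192,128:384,::-1],None,fx=3,fy=3)); W=cloud(c);np.save("Ww6.npy",W)
c=read_camera("scene");cv2.imwrite("pics/s6.png",cv2.resize(c["image"][150:270,170:290,::-1],None,fx=5,fy=5))
rel([*rk(-102,-31),50],RY); print(inv(pose()[0]))
E
```

```text
clock: 7.25
tool_pos: [515.9, -60.0, 56.7]
tool_rot: [-0.049, 0.706, -0.049, -0.705]
force: [0.3, 0.5, -3.4]
gripper_width: 25.4
d [0.0239 0.0005 0.0043] r [ 0.002 -0.004 -0.001] p [516.3 -60.3  57.2]
[-100.71990218  -30.83183611]
```

View pics/w6.png

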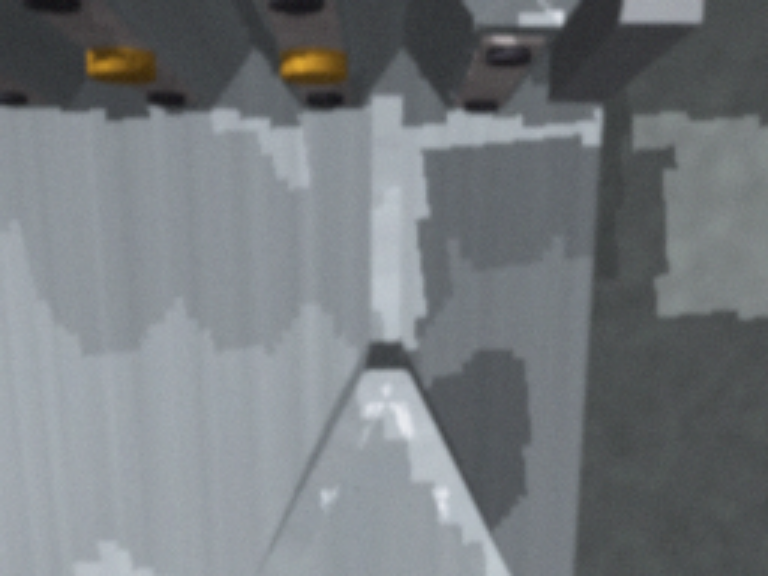

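View pics/s6.png

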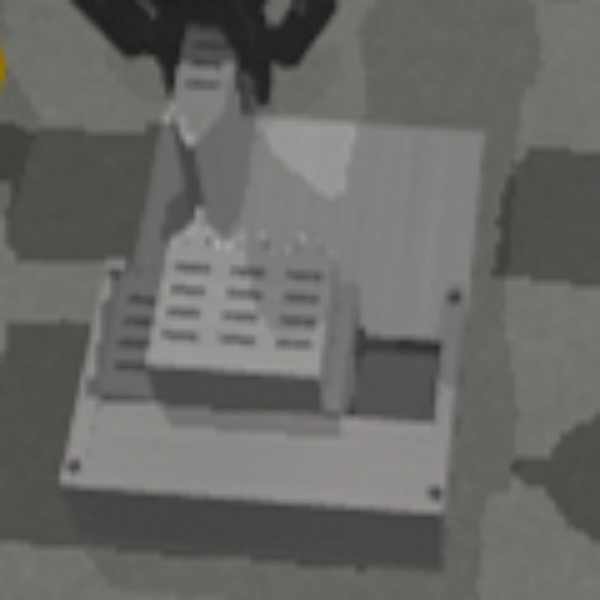

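The crop shows the floor-level seam apex at (403,50) and the tongue tip at (387,100). The tongue is about 2.7 mm to the +y side of the seam, as intended, and well inside the V. I'll lower it to the floor by feel.

```bash
python3 -m creep '[{"hand":1,"dx":0.01,"dy":0,"dz":0,"rx":0,"ry":0,"rz":0},{"hand":1,"dx":0.02,"dy":0,"dz":0,"rx":0,"ry":0,"rz":0},{"hand":1,"dx":0.026,"dy":0,"dz":0,"rx":0,"ry":0,"rz":0},{"hand":1,"dx":0.03,"dy":0,"dz":0,"rx":0,"ry":0,"rz":0},{"hand":1,"dx":0.03,"dy":0,"dz":0,"rx":0,"ry":0,"rz":0},{"hand":1,"dx":0.03,"dy":0,"dz":0,"rx":0,"ry":0,"rz":0}]'
python3 -m creep '[{"hand":1,"dx":0.004,"dy":0,"dz":0,"rx":0,"ry":0,"rz":0},{"hand":1,"dx":0.007,"dy":0,"dz":0,"rx":0,"ry":0,"rz":0},{"hand":1,"dx":0.007,"dy":0,"dz":0,"rx":0,"ry":0,"rz":0},{"hand":1,"dx":0.007,"dy":0,"dz":0,"rx":0,"ry":0,"rz":0}]'
```

```text
clock: 7.85
tool_pos: [516.3, -60.3, 48.0]
tool_rot: [-0.049, 0.706, -0.05, -0.704]
force: [-0.9, -0.2, -3.9]
gripper_width: 25.4
clock: 8.18
tool_pos: [517.1, -60.3, 46.7]
tool_rot: [-0.049, 0.707, -0.05, -0.704]
force: [-1.2, -0.5, 3.0]
gripper_width: 25.0
```

```bash
python3 -m creep '[{"hand":1,"dx":-0.002,"dy":0,"dz":-0.006,"rx":0,"ry":0,"rz":0},{"hand":1,"dx":-0.002,"dy":0,"dz":-0.012,"rx":0,"ry":0,"rz":0},{"hand":1,"dx":-0.002,"dy":0,"dz":-0.018,"rx":0,"ry":0,"rz":0},{"hand":1,"dx":-0.002,"dy":0,"dz":-0.024,"rx":0,"ry":0,"rz":0},{"hand":1,"dx":-0.002,"dy":0,"dz":-0.024,"rx":0,"ry":0,"rz":0}]'; python3 - <<'E'
from h import *
p=pose()[0]; print(inv(p),p[2], observe()['force'])
E
python3 -m creep '[{"hand":1,"dx":0,"dy":0,"dz":-0.004,"rx":0,"ry":0,"rz":0},{"hand":1,"dx":0,"dy":0,"dz":-0.008,"rx":0,"ry":0,"rz":0},{"hand":1,"dx":0,"dy":0,"dz":-0.012,"rx":0,"ry":0,"rz":0},{"hand":1,"dx":0,"dy":0,"dz":-0.016,"rx":0,"ry":0,"rz":0},{"hand":1,"dx":0,"dy":0,"dz":-0.016,"rx":0,"ry":0,"rz":0}]'; python3 - <<'E'
from h import *
p=pose()[0]; print(inv(p),p[2])
E
```

```text
clock: 8.6
tool_pos: [524.4, -61.4, 47.0]
tool_rot: [-0.049, 0.707, -0.05, -0.704]
force: [0.2, -0.3, -4.4]
gripper_width: 25.4
[-92.63159568 -30.78744998] 46.98989981862317 [ 0.22686228 -0.34899536 -4.40437573]
clock: 9.02
tool_pos: [528.2, -63.1, 46.9]
tool_rot: [-0.049, 0.706, -0.051, -0.705]
force: [-5.1, -2.7, -0.9]
gripper_width: 25.1
[-88.58456157 -31.95534935] 46.86669375567574
```

```bash
python3 -m creep '[{"hand":1,"dx":0,"dy":0,"dz":-0.006,"rx":0,"ry":0,"rz":0},{"hand":1,"dx":0,"dy":0,"dz":-0.012,"rx":0,"ry":0,"rz":0},{"hand":1,"dx":0,"dy":0,"dz":-0.018,"rx":0,"ry":0,"rz":0},{"hand":1,"dx":0,"dy":0,"dz":-0.018,"rx":0,"ry":0,"rz":0}]'; python3 - <<'E'
from h import *
p=pose()[0]; print(inv(p),p[2])
E
python3 -m creep '[{"hand":1,"dx":0,"dy":0,"dz":-0.006,"rx":0,"ry":0,"rz":0},{"hand":1,"dx":0,"dy":0,"dz":-0.012,"rx":0,"ry":0,"rz":0},{"hand":1,"dx":0,"dy":0,"dz":-0.018,"rx":0,"ry":0,"rz":0},{"hand":1,"dx":0,"dy":0,"dz":-0.018,"rx":0,"ry":0,"rz":0}]'; python3 - <<'E'
from h import *
p=pose()[0]; print(inv(p),p[2])
E
```

```text
clock: 9.35
tool_pos: [530.1, -64.3, 46.9]
tool_rot: [0.049, -0.703, 0.051, 0.707]
force: [-14.4, 0.1, 8.8]
gripper_width: 25.5
[-86.5750505  -32.89329886] 46.852039730486155
clock: 9.68
tool_pos: [530.6, -64.5, 46.7]
tool_rot: [0.049, -0.699, 0.052, 0.711]
force: [-16.8, 1.1, 12.1]
gripper_width: 25.2
[-86.00799141 -33.03405679] 46.70092156249095
```

```bash
python3 -m creep '[{"hand":1,"dx":-0.003,"dy":-0.003,"dz":0.004,"rx":0,"ry":0,"rz":0},{"hand":1,"dx":-0.003,"dy":-0.003,"dz":0.008,"rx":0,"ry":0,"rz":0},{"hand":1,"dx":-0.003,"dy":-0.003,"dz":0.008,"rx":0,"ry":0,"rz":0}]'; python3 - <<'E'
from h import *
c=read_camera("wrist");cv2.imwrite("pics/w7.png",cv2.resize(c["image"][0:192,128:384,::-1],None,fx=3,fy=3)); W=cloud(c)
rel([*inv([0,0]),0],RY); p=pose()[0]; print(inv(p),p,pose()[1].as_matrix().round(4))
E
```

```text
clock: 9.93
tool_pos: [528.4, -63.2, 47.5]
tool_rot: [0.049, -0.699, 0.051, 0.711]
force: [-1.5, -1.6, -4.2]
gripper_width: 25.2
d [0.222  0.4754 3.7974] r [-0.001  0.021 -0.007] p [528.5 -63.3  47.5]
[-88.28016246 -32.09056485] [528.48614186 -63.26579765  47.45121361] [[-0.0167 -0.1412 -0.9898]
 [-0.003  -0.99    0.1413]
 [-0.9999  0.0053  0.0161]]
```

View pics/w7.png

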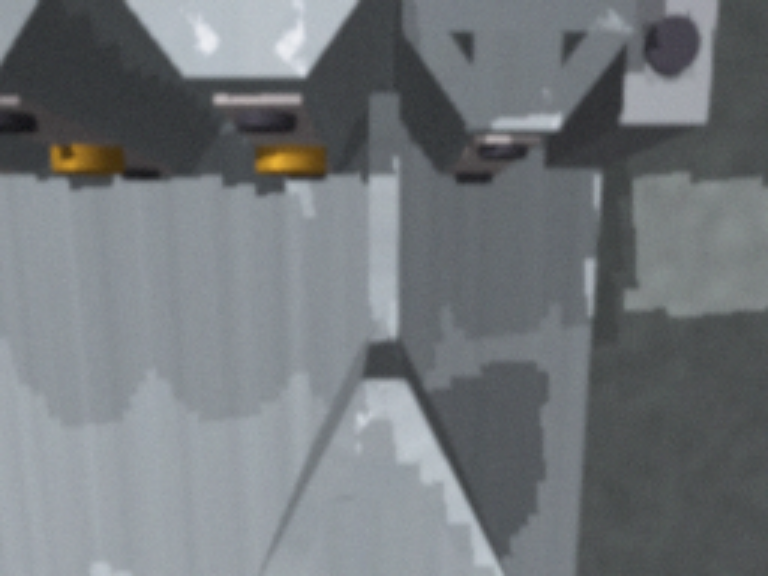

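The tongue is in the V, but pushing pitched the tool 0.017 rad nose-down, so the nose pressed on the floor. It also drifted towards the low unit's chamfer. I'll level it, lift slightly, bias it to +y and go on.

```bash
python3 -m creep '[{"hand":1,"dx":-0.002,"dy":-0.003,"dz":0,"rx":0,"ry":0.022,"rz":-0.007},{"hand":1,"dx":-0.002,"dy":-0.006,"dz":-0.002,"rx":0,"ry":0.025,"rz":-0.007},{"hand":1,"dx":-0.002,"dy":-0.007,"dz":-0.004,"rx":0,"ry":0.027,"rz":-0.007},{"hand":1,"dx":-0.002,"dy":-0.007,"dz":-0.006,"rx":0,"ry":0.027,"rz":-0.007}]'; python3 - <<'E'
from h import *
rel([*rk(-84,-31),47.5],RY); p=pose()[0]; print(inv(p))
E
```

```text
clock: 10.32
tool_pos: [528.5, -62.7, 47.3]
tool_rot: [-0.05, 0.706, -0.051, -0.705]
force: [-5.0, -3.7, -3.2]
gripper_width: 25.4
d [-0.0007 -0.0016 -0.0145] r [-0.003 -0.002 -0.002] p [528.5 -62.7  47.3]
[-88.35636442 -31.48495964]
```

```bash
python3 -m creep '[{"hand":1,"dx":-0.002,"dy":-0.005,"dz":-0.005,"rx":0,"ry":0.004,"rz":0},{"hand":1,"dx":-0.002,"dy":-0.01,"dz":-0.01,"rx":0,"ry":0.008,"rz":0},{"hand":1,"dx":-0.002,"dy":-0.012,"dz":-0.015,"rx":0,"ry":0.01,"rz":0},{"hand":1,"dx":-0.002,"dy":-0.012,"dz":-0.018,"rx":0,"ry":0.01,"rz":0}]'; python3 - <<'E'
from h import *
rel([*rk(-84,-31),47.5],RY); p=pose()[0]; print(inv(p))
E
```

```text
clock: 10.65
tool_pos: [530.6, -61.8, 46.7]
tool_rot: [-0.05, 0.706, -0.053, -0.705]
force: [-10.3, -5.2, -1.0]
gripper_width: 25.6
d [-0.0026  0.0022 -0.0082] r [-0.007 -0.002 -0.006] p [530.6 -61.8  46.7]
[-86.44502874 -30.32149357]
```

```bash
python3 -m creep '[{"hand":1,"dx":-0.004,"dy":-0.003,"dz":-0.006,"rx":-0.007,"ry":0.004,"rz":-0.006},{"hand":1,"dx":-0.004,"dy":-0.005,"dz":-0.012,"rx":-0.007,"ry":0.008,"rz":-0.006},{"hand":1,"dx":-0.004,"dy":-0.005,"dz":-0.018,"rx":-0.007,"ry":0.01,"rz":-0.006},{"hand":1,"dx":-0.004,"dy":-0.005,"dz":-0.022,"rx":-0.007,"ry":0.01,"rz":-0.006}]'; python3 - <<'E'
from h import *
rel([*rk(-80,-31),47.5],RY); p=pose()[0]; print(inv(p))
E
```

```text
clock: 10.98
tool_pos: [532.5, -62.9, 46.7]
tool_rot: [0.05, -0.705, 0.052, 0.706]
force: [-13.0, -3.9, 2.7]
gripper_width: 25.4
d [-0.0028 -0.0005 -0.0145] r [-0.003  0.001 -0.003] p [532.5 -62.9  46.7]
[-84.36309461 -31.13200202]
```

```bash
python3 -m creep '[{"hand":1,"dx":-0.006,"dy":-0.003,"dz":-0.006,"rx":0,"ry":0.005,"rz":-0.003},{"hand":1,"dx":-0.006,"dy":-0.005,"dz":-0.012,"rx":0,"ry":0.01,"rz":-0.003},{"hand":1,"dx":-0.006,"dy":-0.005,"dz":-0.016,"rx":0,"ry":0.01,"rz":-0.003},{"hand":1,"dx":-0.006,"dy":-0.005,"dz":-0.018,"rx":0,"ry":0.01,"rz":-0.003}]'; python3 - <<'E'
from h import *
rel([*rk(-80,-31),47.5],RY); p=pose()[0]; print(inv(p))
c=read_camera("wrist");cv2.imwrite("pics/w8.png",cv2.resize(c["image"][0:192,128:384,::-1],None,fx=3,fy=3))
E
```

```text
clock: 11.32
tool_pos: [538.9, -63.4, 48.8]
tool_rot: [-0.051, 0.708, -0.052, -0.702]
force: [-1.6, -4.4, -4.3]
gripper_width: 25.5
d [0.0041 0.0009 0.0069] r [-0.005 -0.011 -0.001] p [538.9 -63.4  48.8]
[-77.93837031 -30.73040521]
```

View pics/w8.png

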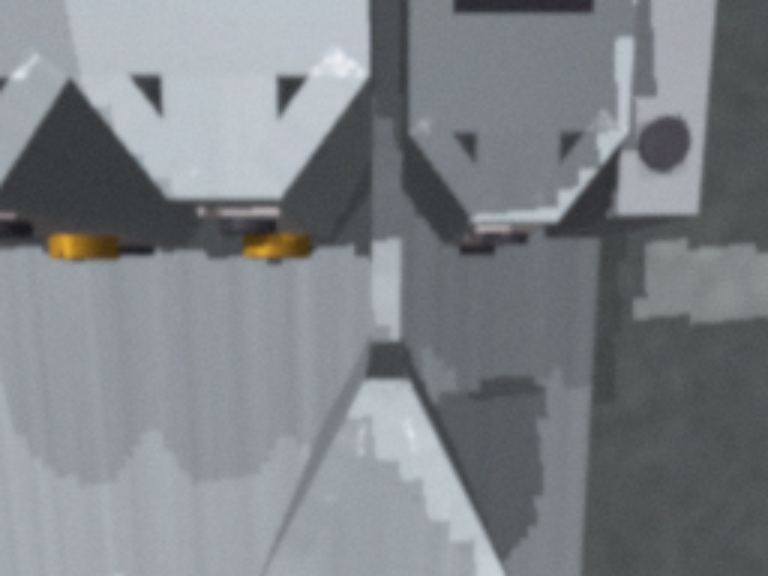

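The tongue is now in the seam between the low unit and its neighbour, and the force has dropped. I'll slide forward.

```bash
python3 -m creep '[{"hand":1,"dx":0.003,"dy":0.001,"dz":-0.006,"rx":-0.005,"ry":-0.009,"rz":0},{"hand":1,"dx":0.003,"dy":0.001,"dz":-0.012,"rx":-0.005,"ry":-0.009,"rz":0},{"hand":1,"dx":0.003,"dy":0.001,"dz":-0.018,"rx":-0.005,"ry":-0.009,"rz":0},{"hand":1,"dx":0.003,"dy":0.001,"dz":-0.024,"rx":-0.005,"ry":-0.009,"rz":0},{"hand":1,"dx":0.003,"dy":0.001,"dz":-0.03,"rx":-0.005,"ry":-0.009,"rz":0},{"hand":1,"dx":0.003,"dy":0.001,"dz":-0.036,"rx":-0.005,"ry":-0.009,"rz":0}]'; python3 - <<'E'
from h import *
rel([*rk(-60,-31),47.5],RY); p=pose()[0]; print(inv(p))
E
```

```text
clock: 11.87
tool_pos: [549.7, -65.2, 47.9]
tool_rot: [-0.049, 0.706, -0.05, -0.705]
force: [-1.6, -4.6, -3.8]
gripper_width: 25.3
d [ 0.0014 -0.     -0.0233] r [ 0.    -0.002 -0.001] p [549.7 -65.2  47.9]
[-66.9769648  -31.00517306]
```

```bash
python3 -m creep '[{"hand":1,"dx":0.001,"dy":0,"dz":-0.006,"rx":0,"ry":0,"rz":0},{"hand":1,"dx":0.001,"dy":0,"dz":-0.012,"rx":0,"ry":0,"rz":0},{"hand":1,"dx":0.001,"dy":0,"dz":-0.018,"rx":0,"ry":0,"rz":0},{"hand":1,"dx":0.001,"dy":0,"dz":-0.024,"rx":0,"ry":0,"rz":0},{"hand":1,"dx":0.001,"dy":0,"dz":-0.03,"rx":0,"ry":0,"rz":0},{"hand":1,"dx":0.001,"dy":0,"dz":-0.036,"rx":0,"ry":0,"rz":0}]'; python3 - <<'E'
from h import *
rel([*rk(-52,-30.5),47.5],RY); p=pose()[0]; print(inv(p))
E
```

```text
clock: 12.37
tool_pos: [560.6, -66.8, 47.6]
tool_rot: [-0.049, 0.706, -0.05, -0.705]
force: [-1.2, -4.1, -3.8]
gripper_width: 25.5
d [ 0.0004 -0.0018 -0.0134] r [ 0.001 -0.002 -0.001] p [560.6 -66.8  47.6]
[-56.0117003  -31.04255036]
```

```bash
python3 -m creep '[{"hand":1,"dx":0,"dy":-0.003,"dz":-0.005,"rx":0,"ry":0,"rz":0},{"hand":1,"dx":0,"dy":-0.006,"dz":-0.01,"rx":0,"ry":0,"rz":0},{"hand":1,"dx":0,"dy":-0.009,"dz":-0.015,"rx":0,"ry":0,"rz":0},{"hand":1,"dx":0,"dy":-0.012,"dz":-0.02,"rx":0,"ry":0,"rz":0},{"hand":1,"dx":0,"dy":-0.013,"dz":-0.024,"rx":0,"ry":0,"rz":0}]'; python3 - <<'E'
from h import *
rel([*rk(-44,-25.5),47.5],RY); p=pose()[0]; print(inv(p))
E
```

```text
clock: 12.78
tool_pos: [566.0, -64.6, 46.7]
tool_rot: [0.049, -0.704, 0.051, 0.707]
force: [-6.9, -5.0, -2.5]
gripper_width: 25.8
d [-0.0028 -0.0089 -0.0231] r [-0.001  0.005 -0.003] p [566.  -64.6  46.7]
[-50.94605849 -28.15830193]
```

```bash
python3 -m creep '[{"hand":1,"dx":-0.003,"dy":-0.004,"dz":-0.006,"rx":0,"ry":0.006,"rz":-0.003},{"hand":1,"dx":-0.004,"dy":-0.007,"dz":-0.012,"rx":0,"ry":0.008,"rz":-0.003},{"hand":1,"dx":-0.004,"dy":-0.01,"dz":-0.018,"rx":0,"ry":0.008,"rz":-0.003},{"hand":1,"dx":-0.004,"dy":-0.013,"dz":-0.024,"rx":0,"ry":0.008,"rz":-0.003},{"hand":1,"dx":-0.004,"dy":-0.013,"dz":-0.024,"rx":0,"ry":0.008,"rz":-0.003}]'; python3 - <<'E'
from h import *
rel([*rk(-38,-22),47.5],RY); p=pose()[0]; print(inv(p))
c=read_camera("wrist");cv2.imwrite("pics/w9.png",c["image"][:,:,::-1])
E
```

```text
clock: 13.2
tool_pos: [571.3, -62.5, 46.7]
tool_rot: [0.05, -0.704, 0.051, 0.706]
force: [-5.5, -6.3, -4.5]
gripper_width: 25.1
d [-0.0027 -0.0111 -0.0265] r [-0.001  0.004 -0.002] p [571.3 -62.5  46.7]
[-45.959729   -25.31267972]
```

View pics/w9.png

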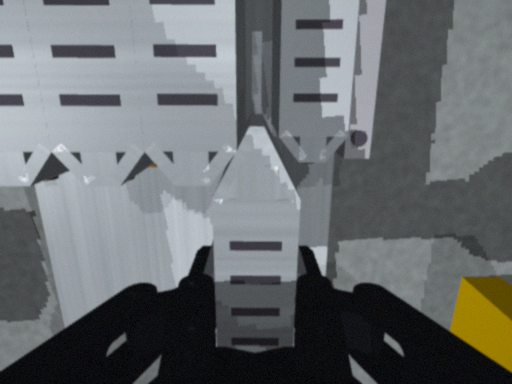

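The row is opening evenly. The neighbour at (190,100) and the low unit at (318,80) stay square and upright, with the nose at (258,130) between them. I'll continue.

```bash
python3 -m creep '[{"hand":1,"dx":-0.003,"dy":-0.003,"dz":-0.006,"rx":0,"ry":0.005,"rz":-0.003},{"hand":1,"dx":-0.003,"dy":-0.006,"dz":-0.012,"rx":0,"ry":0.006,"rz":-0.003},{"hand":1,"dx":-0.003,"dy":-0.009,"dz":-0.018,"rx":0,"ry":0.006,"rz":-0.003},{"hand":1,"dx":-0.003,"dy":-0.011,"dz":-0.024,"rx":0,"ry":0.006,"rz":-0.003},{"hand":1,"dx":-0.003,"dy":-0.011,"dz":-0.028,"rx":0,"ry":0.006,"rz":-0.003}]'; python3 - <<'E'
from h import *
rel([*rk(-28,-20.5),47.5],RY); p=pose()[0]; print(inv(p))
E
```

```text
clock: 13.67
tool_pos: [577.3, -61.6, 46.7]
tool_rot: [0.05, -0.704, 0.051, 0.707]
force: [-8.1, -6.1, -1.4]
gripper_width: 25.7
d [-0.0029 -0.0105 -0.0404] r [-0.002  0.005 -0.002] p [577.3 -61.6  46.7]
[-40.1421087  -23.62056001]
```

```bash
python3 -m creep '[{"hand":1,"dx":-0.003,"dy":-0.004,"dz":-0.006,"rx":0,"ry":0.005,"rz":-0.003},{"hand":1,"dx":-0.003,"dy":-0.008,"dz":-0.012,"rx":0,"ry":0.006,"rz":-0.003},{"hand":1,"dx":-0.003,"dy":-0.011,"dz":-0.018,"rx":0,"ry":0.006,"rz":-0.003},{"hand":1,"dx":-0.003,"dy":-0.012,"dz":-0.024,"rx":0,"ry":0.006,"rz":-0.003},{"hand":1,"dx":-0.003,"dy":-0.012,"dz":-0.028,"rx":0,"ry":0.006,"rz":-0.003}]'; python3 - <<'E'
from h import *
rel([*rk(-24,-20.5),47.5],RY); p=pose()[0]; print(inv(p))
E
```

```text
clock: 14.08
tool_pos: [583.2, -60.7, 46.7]
tool_rot: [0.05, -0.703, 0.051, 0.707]
force: [-9.3, -5.9, 0.4]
gripper_width: 25.5
d [-0.003  -0.0047 -0.0348] r [-0.004  0.008 -0.002] p [583.2 -60.7  46.7]
[-34.46354834 -21.88090953]
```

```bash
python3 -m creep '[{"hand":1,"dx":-0.004,"dy":-0.003,"dz":-0.006,"rx":-0.003,"ry":0.008,"rz":-0.002},{"hand":1,"dx":-0.004,"dy":-0.005,"dz":-0.012,"rx":-0.003,"ry":0.01,"rz":-0.002},{"hand":1,"dx":-0.004,"dy":-0.006,"dz":-0.018,"rx":-0.003,"ry":0.01,"rz":-0.002},{"hand":1,"dx":-0.004,"dy":-0.006,"dz":-0.024,"rx":-0.003,"ry":0.01,"rz":-0.002},{"hand":1,"dx":-0.004,"dy":-0.006,"dz":-0.028,"rx":-0.003,"ry":0.01,"rz":-0.002}]'; python3 - <<'E'
from h import *
rel([*rk(-20,-20.5),47.5],RY); p=pose()[0]; print(inv(p))
c=read_camera("wrist");cv2.imwrite("pics/w10.png",c["image"][:,:,::-1])
E
```

```text
clock: 14.5
tool_pos: [590.6, -60.7, 47.2]
tool_rot: [0.05, -0.705, 0.05, 0.706]
force: [-1.6, -5.9, -3.8]
gripper_width: 25.4
d [-0.0011 -0.0012 -0.0237] r [-0.001  0.001 -0.002] p [590.6 -60.7  47.2]
[-27.12137097 -20.84849437]
```

View pics/w10.png

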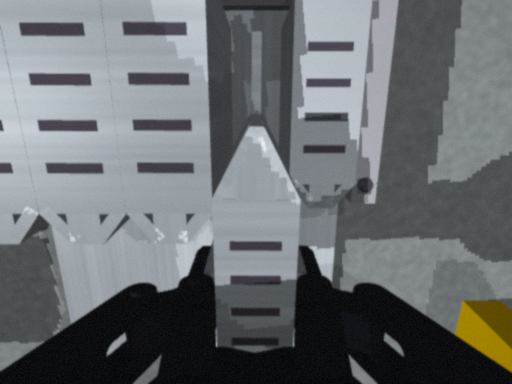

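The full thickness is now inside the row and the units are square. I'll advance about 10 mm more while holding, then switch to pushing the tail.

```bash
python3 -m creep '[{"hand":1,"dx":-0.001,"dy":0,"dz":-0.005,"rx":0,"ry":0.001,"rz":-0.002},{"hand":1,"dx":-0.001,"dy":0,"dz":-0.01,"rx":0,"ry":0.001,"rz":-0.002},{"hand":1,"dx":-0.001,"dy":0,"dz":-0.015,"rx":0,"ry":0.001,"rz":-0.002},{"hand":1,"dx":-0.001,"dy":0,"dz":-0.02,"rx":0,"ry":0.001,"rz":-0.002},{"hand":1,"dx":-0.001,"dy":0,"dz":-0.025,"rx":0,"ry":0.001,"rz":-0.002},{"hand":1,"dx":-0.001,"dy":0,"dz":-0.03,"rx":0,"ry":0.001,"rz":-0.002},{"hand":1,"dx":-0.001,"dy":0,"dz":-0.033,"rx":0,"ry":0.001,"rz":-0.002}]'; python3 - <<'E'
from h import *
rel([*rk(-16,-20.5),46.7],RY); p=pose()[0]; print(inv(p))
E
```

```text
clock: 15.13
tool_pos: [601.2, -62.3, 47.6]
tool_rot: [-0.05, 0.706, -0.05, -0.705]
force: [-2.8, -4.5, -4.0]
gripper_width: 25.1
d [ 0.003  -0.0014 -0.0013] r [-0.001 -0.001  0.001] p [601.2 -62.3  47.6]
[-16.38408717 -20.9296334 ]
```

```bash
python3 -m creep '[{"hand":1,"dx":0.002,"dy":0.001,"dz":0,"rx":0,"ry":0,"rz":0},{"hand":1,"dx":0.003,"dy":0.002,"dz":0,"rx":0,"ry":0,"rz":0},{"hand":0.4,"dx":0.003,"dy":0.002,"dz":0,"rx":0,"ry":0,"rz":0},{"hand":0.4,"dx":0.003,"dy":0.002,"dz":0,"rx":0,"ry":0,"rz":0},{"hand":0.4,"dx":0.003,"dy":0.002,"dz":0,"rx":0,"ry":0,"rz":0},{"hand":0.4,"dx":0.003,"dy":0.002,"dz":0,"rx":0,"ry":0,"rz":0}]'; python3 - <<'E'
from h import *
rel([*rk(-16,-20.5),150],RY); p=pose()[0]; print(inv(p),observe()['gripper_width'])
c=read_camera("wrist");cv2.imwrite("pics/w11.png",c["image"][:,:,::-1])
E
```

```text
clock: 15.63
tool_pos: [602.1, -61.7, 47.5]
tool_rot: [-0.05, 0.706, -0.049, -0.704]
force: [0.0, 0.7, 0.2]
gripper_width: 51.4
d [-0.3417  0.0006  0.0004] r [ 0.001 -0.004  0.002] p [602.1 -61.7  47.5]
[-15.58823589 -20.17651635] 51.39215325027846
```

View pics/w11.png

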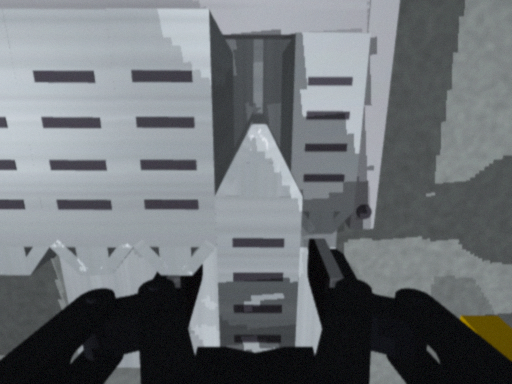

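Released, and the cassette stands free and square between the units. I'll lift, go behind the tail, close the fingers and lower.

```bash
python3 -m creep '[{"hand":0.4,"dx":-0.06,"dy":0,"dz":0,"rx":0,"ry":0,"rz":0},{"hand":0.4,"dx":-0.15,"dy":0,"dz":0,"rx":0,"ry":0,"rz":0},{"hand":0.4,"dx":-0.25,"dy":0,"dz":0,"rx":0,"ry":0,"rz":0},{"hand":0.4,"dx":-0.28,"dy":0,"dz":0.02,"rx":0,"ry":0,"rz":0},{"hand":1,"dx":-0.28,"dy":0,"dz":0.1,"rx":0,"ry":0,"rz":0},{"hand":1,"dx":-0.28,"dy":0,"dz":0.17,"rx":0,"ry":0,"rz":0},{"hand":1,"dx":-0.28,"dy":0,"dz":0.17,"rx":0,"ry":0,"rz":0},{"hand":1,"dx":-0.28,"dy":0,"dz":0.17,"rx":0,"ry":0,"rz":0}]'; python3 - <<'E'
from h import *
rel([*rk(-62,-21),45],RY); p=pose()[0]; print(inv(p),observe()['gripper_width'])
c=read_camera("wrist");cv2.imwrite("pics/w12.png",c["image"][:,:,::-1]); W=cloud(c); np.save("Ww12.npy",W)
m=(W[...,2]>92)&(W[...,2]<107); I=np.array([inv(q) for q in W[m][:,:2]])
k=I[:,1]<-4; print(I[k].min(0),np.histogram(I[I[:,0]<-2][:,1],bins=np.arange(-40,10,3)), np.percentile(I[I[:,0]<-8],[1,50,99],axis=0))
E
```

```text
clock: 16.35
tool_pos: [550.7, -54.7, 131.4]
tool_rot: [-0.05, 0.707, -0.049, -0.704]
force: [0.7, 0.3, 0.9]
gripper_width: 2.8
d [ 0.2881  0.0018 -0.0175] r [ 0.001 -0.004  0.001] p [550.7 -54.7 131.4]
[-67.52800266 -20.53297208] 2.8458191699040625
[-31.14661329 -34.04379148] (array([  0,   0, 286, 298, 296, 307, 285, 312, 282, 304, 218,   0,   0,
         0,   0,   0]), array([-40, -37, -34, -31, -28, -25, -22, -19, -16, -13, -10,  -7,  -4,
        -1,   2,   5,   8])) [[-30.86916013 -33.55808278]
 [-19.16170074 -20.93702304]
 [ -8.34517623  -8.00738831]]
```

View pics/w12.png

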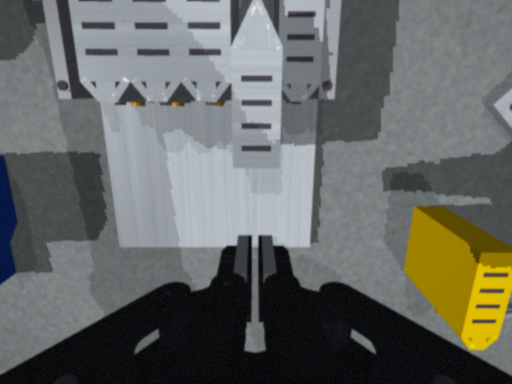

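The cassette tail is at rack x = -31 with its centre at y = -20.9, and it is upright. I'll lower behind it.

```bash
python3 -m creep '[{"hand":1,"dx":0.06,"dy":0.002,"dz":0,"rx":0,"ry":-0.003,"rz":0},{"hand":1,"dx":0.14,"dy":0.002,"dz":0,"rx":0,"ry":-0.003,"rz":0},{"hand":1,"dx":0.22,"dy":0.002,"dz":0,"rx":0,"ry":-0.003,"rz":0},{"hand":1,"dx":0.28,"dy":0.002,"dz":-0.01,"rx":0,"ry":-0.003,"rz":0},{"hand":1,"dx":0.288,"dy":0.002,"dz":-0.03,"rx":0,"ry":-0.003,"rz":0},{"hand":1,"dx":0.288,"dy":0.002,"dz":-0.045,"rx":0,"ry":-0.003,"rz":0},{"hand":1,"dx":0.288,"dy":0.002,"dz":-0.055,"rx":0,"ry":-0.003,"rz":0}]'; python3 - <<'E'
from h import *
rel([*rk(-42,-21),45],RY); p=pose()[0]; print(inv(p),observe()['gripper_width'])
E
```

```text
clock: 16.98
tool_pos: [570.1, -57.8, 45.9]
tool_rot: [-0.05, 0.707, -0.049, -0.704]
force: [-0.5, 0.8, 0.7]
gripper_width: -0.1
d [ 0.0032  0.0004 -0.0195] r [ 0.001 -0.004  0.002] p [570.1 -57.8  45.9]
[-47.85458249 -20.8709052 ] -0.06913920349528262
```

```bash
python3 -m creep '[{"hand":1,"dx":0,"dy":0,"dz":-0.003,"rx":0,"ry":-0.003,"rz":0},{"hand":1,"dx":0,"dy":0,"dz":-0.006,"rx":0,"ry":-0.003,"rz":0},{"hand":1,"dx":0,"dy":0,"dz":-0.009,"rx":0,"ry":-0.003,"rz":0},{"hand":1,"dx":0,"dy":0,"dz":-0.012,"rx":0,"ry":-0.003,"rz":0},{"hand":1,"dx":0,"dy":0,"dz":-0.014,"rx":0,"ry":-0.003,"rz":0},{"hand":1,"dx":0,"dy":0,"dz":-0.016,"rx":0,"ry":-0.003,"rz":0},{"hand":1,"dx":0,"dy":0,"dz":-0.018,"rx":0,"ry":-0.003,"rz":0},{"hand":1,"dx":0,"dy":0,"dz":-0.02,"rx":0,"ry":-0.003,"rz":0}]'; python3 - <<'E'
from h import *
rel([*rk(-42,-21),45],RY); p=pose()[0]; print(inv(p))
E
```

```text
clock: 17.65
tool_pos: [575.6, -58.6, 45.9]
tool_rot: [-0.05, 0.705, -0.049, -0.705]
force: [-4.5, 0.9, 0.5]
gripper_width: -0.2
d [ 0.003   0.0004 -0.001 ] r [ 0.001 -0.     0.002] p [575.6 -58.6  45.9]
[-42.29538825 -20.89038717]
```

```bash
python3 -m creep '[{"hand":1,"dx":0,"dy":0,"dz":-0.0015,"rx":0,"ry":0,"rz":0},{"hand":1,"dx":0,"dy":0,"dz":-0.003,"rx":0,"ry":0,"rz":0},{"hand":1,"dx":0,"dy":0,"dz":-0.0045,"rx":0,"ry":0,"rz":0},{"hand":1,"dx":0,"dy":0,"dz":-0.006,"rx":0,"ry":0,"rz":0},{"hand":1,"dx":0,"dy":0,"dz":-0.0075,"rx":0,"ry":0,"rz":0},{"hand":1,"dx":0,"dy":0,"dz":-0.009,"rx":0,"ry":0,"rz":0},{"hand":1,"dx":0,"dy":0,"dz":-0.0105,"rx":0,"ry":0,"rz":0},{"hand":1,"dx":0,"dy":0,"dz":-0.012,"rx":0,"ry":0,"rz":0}]'; python3 - <<'E'
from h import *
rel([*rk(-42,-21),45],RY); p=pose()[0]; print(inv(p))
E
```

```text
clock: 18.32
tool_pos: [576.7, -58.8, 45.1]
tool_rot: [0.05, -0.704, 0.049, 0.707]
force: [-10.7, 1.5, 2.3]
gripper_width: 0.2
d [0.0002 0.0003 0.0028] r [0.001 0.007 0.001] p [576.7 -58.8  45.1]
[-41.15795765 -20.89526857]
```

```bash
python3 -m creep '[{"hand":1,"dx":0,"dy":0,"dz":-0.003,"rx":0,"ry":0.003,"rz":0},{"hand":1,"dx":0,"dy":0,"dz":-0.006,"rx":0,"ry":0.005,"rz":0},{"hand":1,"dx":0,"dy":0,"dz":-0.009,"rx":0,"ry":0.007,"rz":0},{"hand":1,"dx":0,"dy":0,"dz":-0.01,"rx":0,"ry":0.007,"rz":0},{"hand":1,"dx":0,"dy":0,"dz":-0.0105,"rx":0,"ry":0.007,"rz":0}]'; python3 - <<'E'
from h import *
rel([*rk(-42,-21),45],RY); p=pose()[0]; print(inv(p))
E
```

```text
clock: 18.73
tool_pos: [576.7, -58.8, 44.0]
tool_rot: [0.05, -0.703, 0.049, 0.708]
force: [-10.9, 1.2, 3.6]
gripper_width: 0.0
d [-0.0034  0.0002  0.0028] r [0.001 0.009 0.001] p [576.7 -58.8  44. ]
[-41.156604   -20.93651068]
```

```bash
python3 -m creep '[{"hand":1,"dx":-0.003,"dy":0,"dz":-0.004,"rx":0,"ry":0.006,"rz":0},{"hand":1,"dx":-0.004,"dy":0,"dz":-0.008,"rx":0,"ry":0.01,"rz":0},{"hand":1,"dx":-0.005,"dy":0,"dz":-0.011,"rx":0,"ry":0.012,"rz":0},{"hand":1,"dx":-0.005,"dy":0,"dz":-0.013,"rx":0,"ry":0.014,"rz":0},{"hand":1,"dx":-0.005,"dy":0,"dz":-0.015,"rx":0,"ry":0.015,"rz":0}]'; python3 - <<'E'
from h import *
rel([*rk(-42,-21),45],RY); p=pose()[0]; print(inv(p))
E
```

```text
clock: 19.15
tool_pos: [576.9, -58.9, 44.0]
tool_rot: [0.05, -0.704, 0.049, 0.707]
force: [-14.1, 1.5, 3.2]
gripper_width: -0.1
d [-0.0034  0.0003  0.0036] r [ 0.001  0.005 -0.   ] p [576.9 -58.9  44. ]
[-40.93304656 -20.91389458]
```

```bash
python3 - <<'E'
from h import *
for n in ("wrist","scene"):
    c=read_camera(n); W=cloud(c); np.save(f"W13{n}.npy",W)
    im=c["image"][:,:,::-1]
    if n=="scene": im=cv2.resize(im[150:270,170:290],None,fx=5,fy=5)
    cv2.imwrite(f"pics/{n}13.png",im)
    m=(W[...,2]>93)&(W[...,2]<107)
    if n=="wrist":
        m[:,:]&=True
        I=np.array([inv(q) for q in W[m][:,:2]]); k=(I[:,1]>-33)&(I[:,1]<-9); print('tail', np.percentile(I[k][:,0],[0,1,2]))
E
```

```text
tail [-51.07151226 -29.15146836 -27.93437415]
```

View pics/wrist13.png

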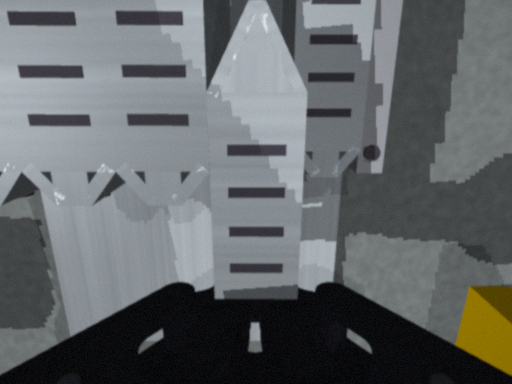

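View pics/scene13.png

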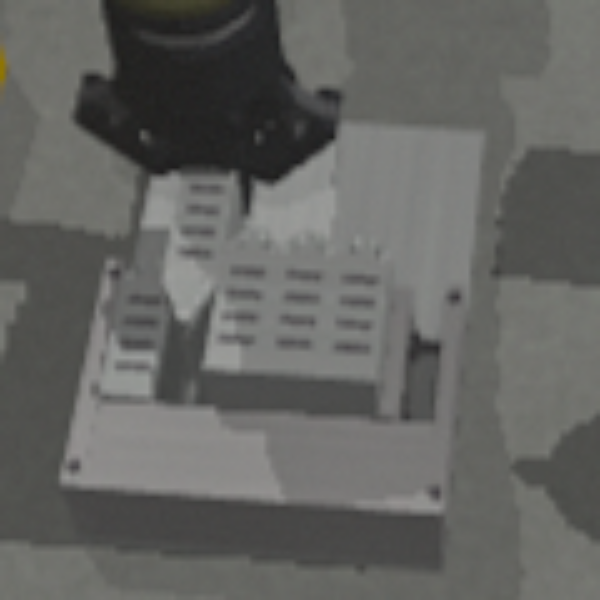

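```bash
python3 -m creep '[{"hand":1,"dx":-0.003,"dy":0,"dz":-0.008,"rx":0,"ry":0.006,"rz":0},{"hand":1,"dx":-0.004,"dy":0,"dz":-0.012,"rx":0,"ry":0.01,"rz":0},{"hand":1,"dx":-0.005,"dy":0,"dz":-0.015,"rx":0,"ry":0.012,"rz":0},{"hand":1,"dx":-0.005,"dy":0,"dz":-0.017,"rx":0,"ry":0.014,"rz":0},{"hand":1,"dx":-0.005,"dy":0,"dz":-0.018,"rx":0,"ry":0.015,"rz":0},{"hand":1,"dx":-0.005,"dy":0,"dz":-0.019,"rx":0,"ry":0.015,"rz":0}]'; python3 - <<'E'
from h import *
rel([*rk(-42,-21),45],RY); p=pose()[0]; print(inv(p))
E
```

```text
clock: 19.75
tool_pos: [577.0, -58.9, 43.5]
tool_rot: [0.049, -0.704, 0.05, 0.707]
force: [-16.4, 2.3, 3.4]
gripper_width: -0.2
d [-0.0051  0.0001  0.0039] r [ 0.002  0.006 -0.001] p [577.  -58.9  43.5]
[-40.82629838 -20.98500286]
```

```bash
python3 - <<'E'
from h import *
for f in ("Ww12.npy","W13wrist.npy"):
    W=np.load(f); m=(W[...,2]>94)&(W[...,2]<106); P=W[m]; D=P[:,:2]-RO
    I=np.stack([D@[np.cos(RY),np.sin(RY)],D@[-np.sin(RY),np.cos(RY)]],1)
    for a,b,l in ((-28,-14,'cass'),(2,8,'u1'),(28,34,'u2'),(54,60,'u3')):
        k=(I[:,1]>a)&(I[:,1]<b)&(I[:,0]<60)&(I[:,0]>-45); q=I[k]
        # per-column min
        print(f,l,np.percentile(q[:,0],[0.5,1.5,3]).round(1) if len(q) else None, len(q))
    for y0 in range(-36,70,4): pass
E
```

```text
Ww12.npy cass [-30.6 -29.6 -28. ] 4328
Ww12.npy u1 [5.  5.5 6.5] 1199
Ww12.npy u2 [4.5 5.  6. ] 1206
Ww12.npy u3 [5.  5.4 6.4] 1207
W13wrist.npy cass [-29.2 -27.9 -25.9] 14844
W13wrist.npy u1 [-44.2 -42.7 -40.6] 5891
W13wrist.npy u2 [4.6 5.2 6.4] 4697
W13wrist.npy u3 None 0
```

At 16.5 N it stands rigid, with the cassette origin at about rack x = 15-15.5 by my measurement. The nearest possible seat is 16, so this is either the seat or a jam, and the 1 mm difference is within calibration. I'll regrip, ease it back a few mm and push again to feel for a sharp, repeatable stop.

```bash
python3 -m creep '[{"hand":1,"dx":0,"dy":0,"dz":0.03,"rx":0,"ry":0.006,"rz":0},{"hand":1,"dx":-0.05,"dy":0,"dz":0.06,"rx":0,"ry":0.006,"rz":0},{"hand":1,"dx":-0.15,"dy":0,"dz":0.06,"rx":0,"ry":0.006,"rz":0},{"hand":0.4,"dx":-0.25,"dy":0,"dz":0.06,"rx":0,"ry":0.006,"rz":0},{"hand":0.4,"dx":-0.28,"dy":0,"dz":0.03,"rx":0,"ry":0.006,"rz":0},{"hand":0.4,"dx":-0.28,"dy":0,"dz":-0.02,"rx":0,"ry":0.006,"rz":0},{"hand":0.4,"dx":-0.28,"dy":0,"dz":-0.075,"rx":0,"ry":0.006,"rz":0},{"hand":0.4,"dx":-0.28,"dy":0,"dz":-0.075,"rx":0,"ry":0.006,"rz":0}]'; python3 - <<'E'
from h import *
p=pose()[0]; print(inv(p),observe()['gripper_width'])
rel([*rk(-17,-20.9),48],RY)
c=read_camera("wrist"); cv2.imwrite("pics/w14.png",c["image"][:,:,::-1])
W=cloud(c); m=(W[...,2]>94)&(W[...,2]<106); D=W[m][:,:2]-RO
I=np.stack([D@[np.cos(RY),np.sin(RY)],D@[-np.sin(RY),np.cos(RY)]],1)
for a,b in ((-28,-14),(2,8),(28,34)):
    q=I[(I[:,1]>a)&(I[:,1]<b)&(I[:,0]<60)]; print(np.percentile(q[:,0],[0.5,1.5,3]).round(1))
E
```

```text
clock: 20.42
tool_pos: [604.1, -62.9, 128.8]
tool_rot: [-0.049, 0.708, -0.05, -0.703]
force: [0.5, 0.6, 0.5]
gripper_width: 51.6
[-13.48991469 -21.12376723] 51.584912209613535
d [ 0.2692 -0.0009  0.0138] r [ 0.001 -0.01  -0.001] p [604.1 -62.9 128.8]
[-26.2 -25.  -23.9]
[4.8 5.5 6.4]
[4.7 5.5 6.5]
```

View pics/w14.png

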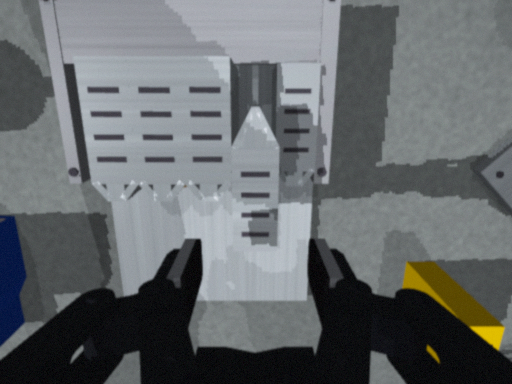

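```bash
python3 - <<'E'
from h import *
c=read_camera("wrist"); W=cloud(c)
for v in range(236,254,2): print(v, c["image"][v,256].tolist(), W[v,256].round(1), inv(W[v,256]).round(1))
W=np.load("Ww12.npy"); im=cv2.imread("pics/w12.png")
for v in range(160,174,2): print(v, im[v,256].tolist(), W[v,256].round(1), inv(W[v,256]).round(1))
E
```

```text
236 [116, 122, 126] [598.5 -62.5  99.5] [-19.1 -21.5]
238 [110, 115, 119] [597.6 -62.3 100.3] [-20.  -21.5]
240 [114, 120, 122] [596.1 -62.1  99.8] [-21.5 -21.5]
242 [106, 114, 118] [594.9 -62.   99.8] [-22.8 -21.5]
244 [116, 124, 130] [593.8 -61.8 100.3] [-23.8 -21.5]
246 [171, 177, 186] [592.  -61.6  99.2] [-25.6 -21.5]
248 [175, 182, 189] [545.8 -55.5   9. ] [-72.3 -21.9]
250 [176, 183, 191] [543.5 -55.1   8.4] [-74.6 -21.9]
252 [177, 185, 192] [541.9 -54.9   9.1] [-76.2 -21.9]
160 [152, 148, 140] [590.8 -60.9  99.2] [-26.9 -21. ]
162 [154, 148, 141] [589.7 -60.7  99.1] [-28. -21.]
164 [154, 148, 139] [588.6 -60.6  99.4] [-29.1 -21. ]
166 [154, 147, 141] [587.6 -60.4  99.9] [-30.1 -21. ]
168 [165, 161, 152] [566.4 -57.7   8.6] [-51.6 -21.3]
170 [169, 163, 155] [565.  -57.5  10.3] [-52.9 -21.3]
172 [175, 167, 162] [563.  -57.3   9. ] [-54.9 -21.3]
```

The tail measured cleanly is now at rack x ≈ -26.5, so the origin is about 18.5. The closed fingers are deeper than I assumed, and the cassette slid about 4.7 mm at ≤ 4.5 N before standing rigid at 16.5 N. That is the seat, inside the 16-40 range, so there's no need to regrip. I'll go back behind the tail and press once more, to about 18-19 N at the tool to cover friction.

```bash
python3 -m creep '[{"hand":1,"dx":0,"dy":0,"dz":0.05,"rx":0,"ry":-0.01,"rz":0},{"hand":1,"dx":0,"dy":0,"dz":0.12,"rx":0,"ry":-0.01,"rz":0},{"hand":1,"dx":0,"dy":0,"dz":0.14,"rx":0,"ry":-0.01,"rz":0},{"hand":1,"dx":0.06,"dy":0,"dz":0.14,"rx":0,"ry":-0.01,"rz":0},{"hand":1,"dx":0.14,"dy":0,"dz":0.14,"rx":0,"ry":-0.01,"rz":0},{"hand":1,"dx":0.22,"dy":0,"dz":0.13,"rx":0,"ry":-0.01,"rz":0},{"hand":1,"dx":0.27,"dy":0,"dz":0.12,"rx":0,"ry":-0.01,"rz":0},{"hand":1,"dx":0.275,"dy":0,"dz":0.11,"rx":0,"ry":-0.01,"rz":0}]'; python3 - <<'E'
from h import *
p=pose()[0]; print(inv(p),observe()['gripper_width'])
rel([*rk(-42,-20.9),46],RY)
E
```

```text
clock: 21.18
tool_pos: [565.7, -57.5, 41.8]
tool_rot: [0.049, -0.702, 0.049, 0.709]
force: [-1.5, 0.4, 0.2]
gripper_width: -0.2
[-52.20335576 -21.11241243] -0.18971611439717403
d [-0.0142 -0.0007 -0.0339] r [ 0.002  0.014 -0.001] p [565.7 -57.5  41.8]
```

```bash
python3 -m creep '[{"hand":1,"dx":-0.01,"dy":0,"dz":-0.006,"rx":0,"ry":0.014,"rz":0},{"hand":1,"dx":-0.014,"dy":0,"dz":-0.012,"rx":0,"ry":0.014,"rz":0},{"hand":1,"dx":-0.014,"dy":0,"dz":-0.018,"rx":0,"ry":0.014,"rz":0},{"hand":1,"dx":-0.014,"dy":0,"dz":-0.024,"rx":0,"ry":0.014,"rz":0},{"hand":1,"dx":-0.014,"dy":0,"dz":-0.028,"rx":0,"ry":0.014,"rz":0},{"hand":1,"dx":-0.014,"dy":0,"dz":-0.031,"rx":0,"ry":0.014,"rz":0},{"hand":1,"dx":-0.014,"dy":0,"dz":-0.033,"rx":0,"ry":0.014,"rz":0},{"hand":1,"dx":-0.014,"dy":0,"dz":-0.035,"rx":0,"ry":0.014,"rz":0}]'; python3 - <<'E'
from h import *
p=pose()[0]; print(inv(p))
rel([*rk(-42,-20.9),46],RY)
E
```

```text
clock: 21.85
tool_pos: [576.3, -59.0, 46.0]
tool_rot: [-0.049, 0.706, -0.05, -0.705]
force: [0.3, -0.3, 0.9]
gripper_width: -0.0
[-41.57099874 -21.10705432]
d [ 0.0002 -0.0007  0.0014] r [ 0.002 -0.001 -0.001] p [576.3 -59.   46. ]
```

Still no contact at -41.6. I'll press now in gentle increments.

```bash
python3 -m creep '[{"hand":1,"dx":0,"dy":0,"dz":-0.002,"rx":0,"ry":0,"rz":0},{"hand":1,"dx":0,"dy":0,"dz":-0.004,"rx":0,"ry":0,"rz":0},{"hand":1,"dx":0,"dy":0,"dz":-0.006,"rx":0,"ry":0,"rz":0},{"hand":1,"dx":0,"dy":0,"dz":-0.008,"rx":0,"ry":0,"rz":0},{"hand":1,"dx":0,"dy":0,"dz":-0.01,"rx":0,"ry":0,"rz":0},{"hand":1,"dx":0,"dy":0,"dz":-0.011,"rx":0,"ry":0,"rz":0},{"hand":1,"dx":0,"dy":0,"dz":-0.012,"rx":0,"ry":0,"rz":0}]'; python3 - <<'E'
from h import *
p=pose()[0]; print(inv(p))
rel([*rk(-42,-20.9),46],RY)
E
```

```text
clock: 22.43
tool_pos: [576.6, -59.0, 44.9]
tool_rot: [0.049, -0.703, 0.05, 0.708]
force: [-9.1, 0.8, 2.6]
gripper_width: 0.2
[-41.24585569 -21.1370946 ]
d [-0.0038 -0.0008  0.0025] r [ 0.002  0.008 -0.002] p [576.6 -59.   44.9]
```

```bash
python3 -m creep '[{"hand":1,"dx":-0.003,"dy":0,"dz":-0.008,"rx":0,"ry":0.006,"rz":0},{"hand":1,"dx":-0.004,"dy":0,"dz":-0.012,"rx":0,"ry":0.01,"rz":0},{"hand":1,"dx":-0.005,"dy":0,"dz":-0.015,"rx":0,"ry":0.012,"rz":0},{"hand":1,"dx":-0.005,"dy":0,"dz":-0.017,"rx":0,"ry":0.014,"rz":0},{"hand":1,"dx":-0.005,"dy":0,"dz":-0.019,"rx":0,"ry":0.015,"rz":0},{"hand":1,"dx":-0.005,"dy":0,"dz":-0.02,"rx":0,"ry":0.015,"rz":0},{"hand":1,"dx":-0.005,"dy":0,"dz":-0.02,"rx":0,"ry":0.015,"rz":0}]'; python3 - <<'E'
from h import *
p=pose()[0]; print(inv(p))
E
python3 -m creep '[{"hand":1,"dx":-0.005,"dy":0,"dz":-0.017,"rx":0,"ry":0.012,"rz":0},{"hand":1,"dx":-0.005,"dy":0,"dz":-0.02,"rx":0,"ry":0.014,"rz":0},{"hand":1,"dx":-0.005,"dy":0,"dz":-0.021,"rx":0,"ry":0.015,"rz":0},{"hand":1,"dx":-0.005,"dy":0,"dz":-0.021,"rx":0,"ry":0.015,"rz":0},{"hand":1,"dx":-0.005,"dy":0,"dz":-0.021,"rx":0,"ry":0.015,"rz":0},{"hand":1,"dx":-0.005,"dy":0,"dz":-0.021,"rx":0,"ry":0.015,"rz":0}]'; python3 - <<'E'
from h import *
p=pose()[0]; print(inv(p))
E
```

```text
clock: 23.02
tool_pos: [576.8, -59.0, 44.3]
tool_rot: [0.049, -0.703, 0.05, 0.708]
force: [-13.6, 2.2, 3.8]
gripper_width: 0.3
[-41.08236076 -21.12416434]
clock: 23.52
tool_pos: [576.7, -59.0, 43.4]
tool_rot: [0.048, -0.702, 0.05, 0.709]
force: [-14.9, 2.0, 3.5]
gripper_width: -0.1
[-41.13004894 -21.08919209]
```

```bash
python3 -m creep '[{"hand":1,"dx":-0.006,"dy":0,"dz":-0.02,"rx":0,"ry":0.014,"rz":0},{"hand":1,"dx":-0.008,"dy":0,"dz":-0.023,"rx":0,"ry":0.018,"rz":0},{"hand":1,"dx":-0.008,"dy":0,"dz":-0.025,"rx":0,"ry":0.02,"rz":0},{"hand":1,"dx":-0.008,"dy":0,"dz":-0.026,"rx":0,"ry":0.02,"rz":0},{"hand":1,"dx":-0.008,"dy":0,"dz":-0.026,"rx":0,"ry":0.02,"rz":0},{"hand":1,"dx":-0.008,"dy":0,"dz":-0.026,"rx":0,"ry":0.02,"rz":0},{"hand":1,"dx":-0.008,"dy":0,"dz":-0.026,"rx":0,"ry":0.02,"rz":0}]'; python3 - <<'E'
from h import *
p=pose()[0]; print(inv(p))
E
```

```text
clock: 24.1
tool_pos: [576.9, -59.1, 43.0]
tool_rot: [0.048, -0.702, 0.05, 0.709]
force: [-17.4, 2.7, 5.7]
gripper_width: -0.1
[-40.9166401  -21.12361782]
```

```bash
python3 -m creep '[{"hand":1,"dx":-0.006,"dy":0,"dz":-0.024,"rx":0,"ry":0.018,"rz":0},{"hand":1,"dx":-0.008,"dy":0,"dz":-0.027,"rx":0,"ry":0.02,"rz":0},{"hand":1,"dx":-0.008,"dy":0,"dz":-0.028,"rx":0,"ry":0.022,"rz":0},{"hand":1,"dx":-0.008,"dy":0,"dz":-0.028,"rx":0,"ry":0.022,"rz":0},{"hand":1,"dx":-0.008,"dy":0,"dz":-0.028,"rx":0,"ry":0.022,"rz":0},{"hand":1,"dx":-0.008,"dy":0,"dz":-0.028,"rx":0,"ry":0.022,"rz":0}]'; python3 -m creep '[{"hand":1,"dx":0,"dy":0,"dz":0.01,"rx":0,"ry":0.01,"rz":0},{"hand":1,"dx":0,"dy":0,"dz":0.04,"rx":0,"ry":0.01,"rz":0},{"hand":1,"dx":-0.02,"dy":0,"dz":0.09,"rx":0,"ry":0.01,"rz":0},{"hand":1,"dx":-0.1,"dy":0,"dz":0.15,"rx":0,"ry":0.01,"rz":0},{"hand":1,"dx":-0.2,"dy":0,"dz":0.2,"rx":0,"ry":0.01,"rz":0},{"hand":1,"dx":-0.3,"dy":0,"dz":0.22,"rx":0,"ry":0.01,"rz":0},{"hand":1,"dx":-0.4,"dy":0,"dz":0.22,"rx":0,"ry":0.01,"rz":0},{"hand":1,"dx":-0.45,"dy":0,"dz":0.22,"rx":0,"ry":0.01,"rz":0}]'; python3 - <<'E'
from h import *
c=read_camera("wrist"); cv2.imwrite("pics/w15.png",c["image"][:,:,::-1]); W=cloud(c); np.save("Ww15.npy",W)
c=read_camera("scene"); cv2.imwrite("pics/s15.png",cv2.resize(c["image"][150:270,170:290,::-1],None,fx=5,fy=5))
def rect(name,box,zr):
    m=np.zeros(W.shape[:2],np.uint8); u0,u1,v0,v1=box; m[v0:v1,u0:u1]=1
    m&=((W[...,2]>zr[0])&(W[...,2]<zr[1])).astype(np.uint8)
    n,l,st,_=cv2.connectedComponentsWithStats(m,connectivity=4); k=1+st[1:,4].argmax(); m=l==k
    D=W[m][:,:2]-RO; I=np.stack([D@[np.cos(RY),np.sin(RY)],D@[-np.sin(RY),np.cos(RY)]],1)
    print(name,'x',I[:,0].min().round(1),I[:,0].max().round(1),'y',I[:,1].min().round(1),I[:,1].max().round(1),'zmed',np.median(W[m][:,2]).round(1)); return W[m],I
for b,zr in (((0,512,0,384),(93,106)),((0,512,0,384),(65,74))): rect(str(zr),b,zr)
P,I=rect('all',(0,512,0,384),(93,106))
for y0 in (-29,-21,-13,-7,-3,5,13,23,31,39,49,57,65):
    q=I[abs(I[:,1]-y0)<1.5]; 
    if len(q): print(y0,q[:,0].min().round(1),q[:,0].max().round(1))
E
```

```text
clock: 24.6
tool_pos: [577.2, -59.1, 42.4]
tool_rot: [0.047, -0.702, 0.051, 0.709]
force: [-18.1, 1.3, 3.5]
gripper_width: 0.2
clock: 25.27
tool_pos: [515.3, -49.5, 182.7]
tool_rot: [-0.046, 0.708, -0.051, -0.703]
force: [0.3, 0.2, 0.2]
gripper_width: -0.2
(93, 106) x -26.7 29.2 y -33.9 70.6 zmed 99.5
(65, 74) x 4.7 37.7 y -62.2 -36.0 zmed 67.5
all x -26.7 29.2 y -33.9 70.6 zmed 99.5
-29 -26.6 29.1
-21 -26.6 29.0
-13 -26.1 29.0
-7 -26.1 28.9
-3 7.0 28.9
5 4.6 28.9
13 7.1 28.7
23 6.7 28.5
31 4.3 28.6
39 6.7 28.8
49 6.3 28.7
57 4.4 28.6
65 7.4 28.7
```

View pics/w15.png

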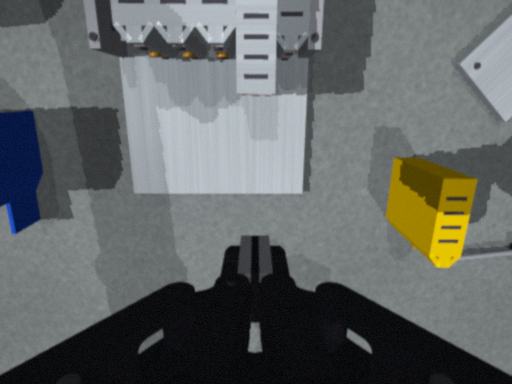

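View pics/s15.png

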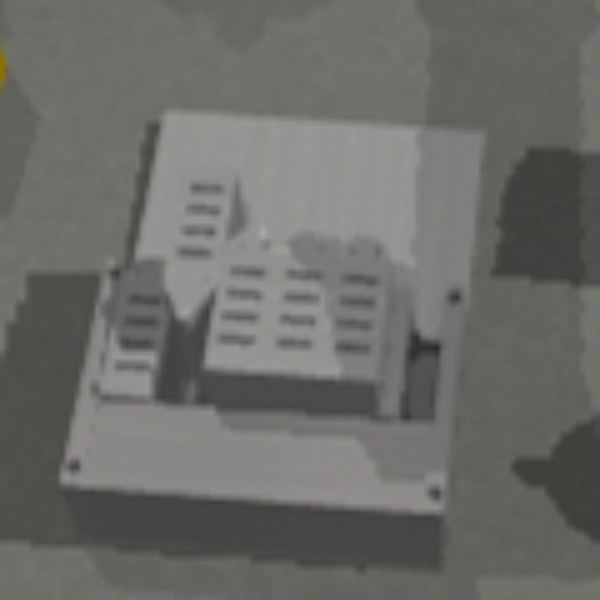

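The wrist and scene views show the cassette upright between the low unit and its neighbour, and the arm clear. The tail is still at rack x = -26.6, unmoved by the second, harder press. All the unit fronts are at x = 4.3-4.6, square to the rack, so I'm handing in.

```bash
python3 - <<'E'
from h import *
s=observe(); print(s['clock'],s['force'],s['dq'].round(3)); print(hand_in())
E
```

```text
25.3667 [-0.41230797  0.83851407  0.07361178] [-0.004  0.045  0.007  0.06   0.006 -0.023 -0.006]
the job is handed in; nothing more can be done
None
```

I stood the cassette on the apron, wedged it in between the low unit (first from the fixed wall) and its spring-plate-side neighbour, and handed the job in at 25.4 s. No verdict is reported, so what follows is only what I measured.

- **Seat:** With closed fingers on the tail, it slid about 4.7 mm at 4.5 N or less. It then stood rigid under two presses, 16.4 N and 18.1 N at the tool, with the tail in the same place both times.
- **Seat force:** It was not measured directly. Allowing for sliding friction, I estimate 13–14 N in the harder press.
- **Jam on entry:** The tongue first stuck at the V at about 17 N, with the nose pressed down on the floor. I backed off, levelled it and eased it towards the spring plate, and it then went in. The wrist force never read above about 20 N.
- **Cassette at the end:** Its origin is at about rack x = 18 mm, y = -21 mm. It looks upright and square to within about 0.025 rad, and it is released with the arm clear.
- **Units at the end:** The three full-height units have their fronts at x = 4.3–4.6 mm against a nominal 4, square and upright. The low unit's front is at about 4.7 mm. Its sideways position could not be separated from the fixed wall in the depth image, so I took it as resting against the wall.
- **Conflicting reading:** I first judged the stop to be at origin x ≈ 15 mm, just short of the 16–40 mm range. A clear camera view then put it at about 18.5 mm, because the closed fingers are deeper than I had assumed.
- **Bystanders:** I made no contact with any bystander that I noticed, but I did not measure them again before handing in.

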